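# Pack the gift tins and mark the tag

## Task

Get the gift order ready: put one small carton into every open tin on the counter and close each tin with a lid, fully seated and level on its rim. Lay the wooden tag flat along the rail of the marking punch, one end under the pin, and then, with the tag in place, knock the sprung pin fully down with the mallet held in the gripper. Leave the tag lying there, put the mallet back flat on its pad, and leave the tape, pens and pot alone.

Things in the scene. Friction and masses are not known exactly. Their poses are not given: they have to be found in the camera images.
- tin1: an open round steel gift tin, may be absent: outer diameter 94, inner diameter 88, height 60, floor 3 thick, loose, 0.25 kg; origin at the centre of its underside, z up through the mouth
- tin2: an open round steel gift tin, may be absent: outer diameter 94, inner diameter 88, height 60, floor 3 thick, loose, 0.25 kg; origin at the centre of its underside, z up through the mouth
- tin3: an open round steel gift tin, may be absent: outer diameter 94, inner diameter 88, height 60, floor 3 thick, loose, 0.25 kg; origin at the centre of its underside, z up through the mouth
- lid1: a loose round steel lid, any lid fits any tin: disc of diameter 98, 4 thick; below it a plug of diameter 81, 6 deep, that goes inside the rim; on top a round wooden knob of diameter 24, 24 high; 34 high in all, 0.09 kg; origin at the centre of the plug's underside, z up through the knob (seated, it is 54 above the tin's origin)
- lid1_knob (a point): centre of that lid's knob, 22 above the lid's origin (12 above the disc, 12 below the knob's top)
- lid2: a loose round steel lid, any lid fits any tin: disc of diameter 98, 4 thick; below it a plug of diameter 81, 6 deep, that goes inside the rim; on top a round wooden knob of diameter 24, 24 high; 34 high in all, 0.09 kg; origin at the centre of the plug's underside, z up through the knob (seated, it is 54 above the tin's origin)
- lid2_knob (a point): centre of that lid's knob, 22 above the lid's origin (12 above the disc, 12 below the knob's top)
- lid3: a loose round steel lid, any lid fits any tin: disc of diameter 98, 4 thick; below it a plug of diameter 81, 6 deep, that goes inside the rim; on top a round wooden knob of diameter 24, 24 high; 34 high in all, 0.09 kg; origin at the centre of the plug's underside, z up through the knob (seated, it is 54 above the tin's origin)
- lid3_knob (a point): centre of that lid's knob, 22 above the lid's origin (12 above the disc, 12 below the knob's top)
- carton1: a small plain cardboard carton, 40 (its x) by 30 (its y) by 46 high, 0.06 kg, loose; origin at the centre of its underside
- carton2: a small plain cardboard carton, 40 (its x) by 30 (its y) by 46 high, 0.06 kg, loose; origin at the centre of its underside
- carton3: a small plain cardboard carton, 40 (its x) by 30 (its y) by 46 high, 0.06 kg, loose; origin at the centre of its underside
- tag: a loose flat plywood gift tag, 110 (its x) by 40 (its y) by 6 thick, no difference between its ends or faces; origin at the centre of its underside
- punch: fixed grey bench marking punch, open to -x (robot's side): base 150 (x) by 90 (y) by 10; steel rail 28 wide, top 18 above the origin, from x = -30 to +50 along the middle; column at x = +57 to +75, 34 wide, carries an arm (34 wide, x = +20 to +75, 42 to 60 above the origin) over the rail's far end. Origin: centre of the base's underside
- punch_point (a point): the point on top of the rail (x = +35, 18 above the punch's origin) where the pin comes down
- pin_top (a point): centre of the top of the punch's sprung pin, a flat round steel head of diameter 26 above the arm, 88 above the counter when up; the pin's lower tip is 36 above the counter when up, and touches a tag on the rail when fully down
- pin (a joint): travel of the sprung pin in m: 0 up, 0.012 fully down (about 7 N); it springs back
- mallet: a rubber mallet lying on the pad: square wooden handle 18 by 18 from x = -110 to +48, rubber head block 44 (x) by 66 (y) by 44 (z) centred at x = +70; 0.26 kg; handle axis 22 above the origin; origin on the underside plane
- mallet_grip (a point): point on the mallet's handle axis, 60 from the head's centre, good to grip
- mallet_head (a point): centre of the mallet's head; every face may strike
- pad: the mallet's pad, a fixed flat grey felt pad, 240 (its x) by 110 (its y) by 3 high; origin at the centre of its underside
- tape: bystander: a roll of brown parcel tape lying flat, 104 across, 48 high
- pens: bystander: a red open plastic basket of pens, 150 by 100 by 50 high
- pot: bystander: a white pot with brushes and pens standing in it, 72 across, 100 high, 170 with the pens

How it is judged:
By the outcome, as a careful person would: the job done as asked, in the order asked, and still so for the second after the job is handed in, with the robot touching nothing.
Of tin1, tin2, tin3 only 2 to 3 are there at a start; the rules pass over those that are not, and their reading is None.
At some moment in a run one of lid1, lid2, lid3, carton1, carton2, carton3 may be knocked a few centimetres aside while the robot is not near it.
Once in a run the grip may slacken for a moment while it holds something.
It also fails if it takes over 210 s, if anything falls off the work surface, if the arm or the gripper's body presses on something with over 40 N, if the wrist force passes 120 N, or if a joint passes its speed limit or range.

## Robot

A 6-joint arm with a two-finger parallel gripper is mounted at the origin on the work surface. World frame = base frame: x ahead of the robot, y to its left, z up, the work surface at z = 0. Lengths are in m, angles in rad, forces in N, time in s.
With the tool pointing down it reaches from about 0.35 to 1 m from the base axis. Payload 7.1 kg.
Tool frame: the origin (TCP) lies between the finger pads; the fingertips stand 8 mm ahead of it and the grasp point (between the pads) lies 11 mm behind it; x points along the fingers, z is the direction in which the jaws open and shut, and the axes are right-handed (so a half turn about x gives the same grasp; the last joint's range is limited). The gripper opens to 85 mm and grips with 20 to 120 N. Pads are 22 mm wide; open, the fingers measure 114 mm over their backs; the gripper's body (76 mm by 85 mm) begins 54 mm behind the grasp point. The pads swing forward as they close: fully open they stand 13 mm farther back than shut.
Start: joints at [1.116, 0.423, 1.63, -0, 1.089, -0.019], TCP at [0.264, 0.567, 0.239] pointing down, gripper open.
Joint ranges: [-3, 3], [-0.9, 2.11], [0.09, 2.58], [-1.31, 4.45], [0.11, 2.69], [-2.54, 2.54]. Speed limits (rad/s): [2.39, 2.39, 3.01, 3.14, 3.14, 3.14].

## Interface

Orientations are given as a unit quaternion [w, x, y, z].
In Python, from station import r gives the robot as it stands. The module is installed in compiled form; this text tells all that it offers.
- The arm moves only by the tool send_rows, never from a script. Its argument "increments" is one flat list of numbers, 5 for each row, row after row: the shift along the tool's x, y, z in m, then the turn about the tool's x in rad, then the closure, from 0 (fully open) to 1 (shut). A call has 1 to 5 rows; each row shifts and turns the commanded pose from where the row before left it, along the tool's axes as they then stand; what a row does not reach is not made up. A row lasts 1/8 s, in which the tool goes at most 62.5 mm and 10.7 degrees, less where a joint would pass 70% of its speed; a pose out of reach is approached as far as the arm can. A call with a gripper value outside its range is refused whole. The fingers move at their own pace and stop on an object; "newtons" is the grip in N (left out, the last holds). Time passes only in rows, so rows that do not move let the fingers close. It gives the time, the measured TCP pose, the force and the opening at its end, in the units of the state.
- r.read_state(): the state, without advancing time (a new reading comes with each control period).
- r.grab_frame(name): name is "scene" or "top" or "wrist"; returns the picture (400x640x3 uint8, red, green, blue); there is no depth.
- r.get_calibration(name): a dict with "fov_y" (degrees; the focal length in pixels is half the picture's height over the tangent of half this angle, whatever the lens; pixels are square), "cx", "cy" (the principal point, pixels), "rvec" (rotation vector, rad) and "tvec" (3), from world to camera coordinates, as OpenCV has them; the wrist camera has in their place "tool_from_camera" (4x4, takes a point from camera to tool coordinates, whose origin is the TCP and whose axes are the tool frame's). Camera axes: x right, y down, z forward; pixel columns grow to the right and rows downward; lengths in m; the calibration is good to about 2 mm. The wrist camera is an equidistant fisheye: a pixel r from the principal point sees the ray r / f radians off the axis. A picture is of the moment at which its call begins: read the wrist's pose just before it. get_calibration takes no time and is no camera call.
- r.close_job(): hands the job in, once; it reports no verdict.
The state is a dict: "time": time; "joints": joint angles; "qd": joint speeds; "joint_torque": joint torques, N m; "ee_pos": TCP position; "ee_rot": TCP orientation; "wrist_force": force on the tool from outside, world axes, zero at the start; "wrist_torque": the same for the moment, N m; "finger_gap": finger opening in m.
Only numpy, scipy, OpenCV 4.12 (cv2) and the standard library are available. Lean on these libraries where they do the work, as an engineer would, in place of code of your own. Each camera call takes 0.05 s, during which the arm holds its last target.

## Working session

There is one attempt and no reset: what is moved stays moved. The work goes in short steps, Python scripts to look and compute and a tool call to move; the robot and the scene stay as the last step left them, time stands still between calls to the robot, and variables do not carry over. Pictures are saved under pics/ and viewed, and the job is handed in when it is done.

Besides the shell and the picture viewer there is one more tool, called after "Request:" as name(argument=value, ...) on one line, values as JSON. send_rows: Moves the arm, as the interface text tells. Its arguments: {"type":"object","properties":{"increments":{"type":"array"},"newtons":{"type":"number"}},"required":["increments"]}

```bash
mkdir -p pics; python3 - <<'E'
from station import r
import cv2
s=r.read_state()
for k,v in s.items(): print(k,v)
for n in("scene","top","wrist"):
    c=r.get_calibration(n); print(n,c)
    cv2.imwrite(f"pics/{n}0.png",r.grab_frame(n)[:,:,::-1])
E
```

```text
time 0.0
joints [ 1.11601691e+00  4.23841987e-01  1.63070270e+00 -7.77039857e-06
  1.08858937e+00 -1.90061715e-02]
qd [ 0.00137551 -0.00072713  0.00044371 -0.00035349  0.0004746  -0.00098063]
joint_torque [-2.12025414e-03 -5.57384706e+01 -2.81738663e+01 -1.13856743e-04
  7.33276043e-03 -1.57892123e-05]
ee_pos [0.26356513 0.5661145  0.23853997]
ee_rot [ 0.59579697 -0.38038208  0.59672448  0.37980962]
wrist_force [-0.22642023  0.41668556  0.02576969]
wrist_torque [-0.05280192  0.00283947 -0.00656406]
finger_gap 0.08537827045564757
scene {'fov_y': 51.084485892025114, 'cx': 315.43492697648696, 'cy': 198.36791220618588, 'rvec': array([ 2.48179046,  0.72798807, -0.19822413]), 'tvec': array([-0.46049338, -0.24012973,  1.30408093])}
top {'fov_y': 45.31043553245573, 'cx': 322.92523969109067, 'cy': 190.42321757495714, 'rvec': array([ 2.12851273, -2.11067791,  0.18999386]), 'tvec': array([-0.06959033,  0.59754997,  1.43880066])}
wrist {'fov_y': 65.70646984690485, 'cx': 315.66998457809285, 'cy': 197.6924058031018, 'tool_from_camera': array([[ 3.38080144e-04, -2.82328764e-01,  9.59317651e-01,
        -1.35251723e-01],
       [ 7.28426969e-04, -9.59317381e-01, -2.82328942e-01,
         7.19836185e-02],
       [ 9.99999678e-01,  7.94242657e-04, -1.18670273e-04,
         1.48810845e-03],
       [ 0.00000000e+00,  0.00000000e+00,  0.00000000e+00,
         1.00000000e+00]])}
```

View pics/scene0.png

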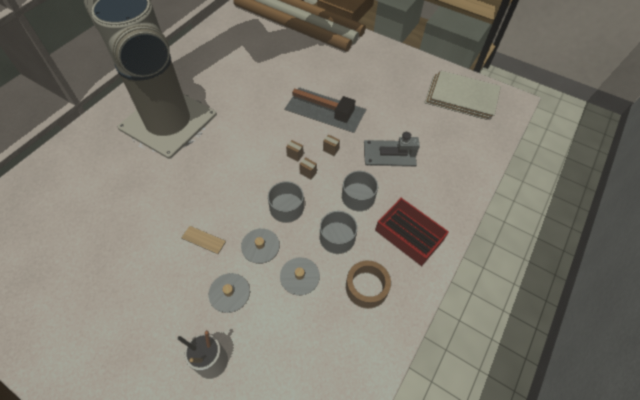

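View pics/top0.png

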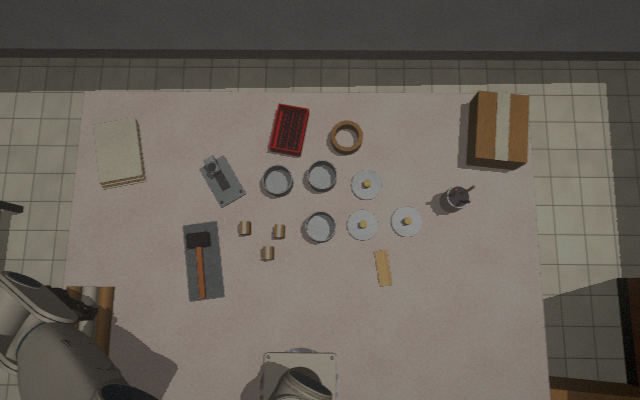

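View pics/wrist0.png

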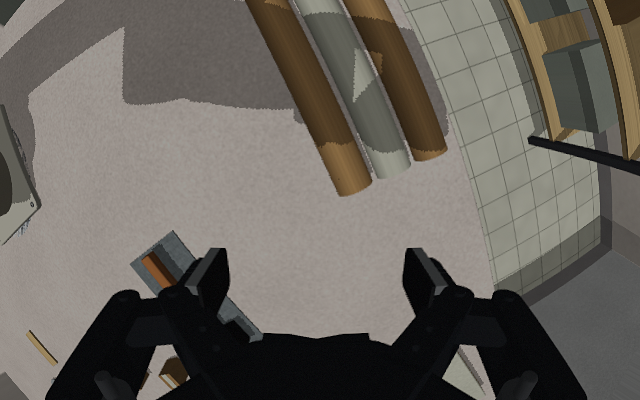

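```bash
cat > h.py <<'E'
import numpy as np, cv2
from scipy.spatial.transform import Rotation as R
from station import r
def st():
    s=r.read_state(); q=s["ee_rot"]; return np.array(s["ee_pos"]),R.from_quat([q[1],q[2],q[3],q[0]]).as_matrix(),s
def cam(n,pose=None):
    c=r.get_calibration(n); f=200/np.tan(np.radians(c["fov_y"])/2)
    if n=="wrist":
        p,M=pose if pose is not None else st()[:2]; T=np.eye(4);T[:3,:3]=M;T[:3,3]=p
        T=T@c["tool_from_camera"]; Rw=T[:3,:3]; o=T[:3,3]
    else:
        Rc=cv2.Rodrigues(np.array(c["rvec"]))[0]; Rw=Rc.T; o=-Rc.T@np.array(c["tvec"])
    return dict(f=f,cx=c["cx"],cy=c["cy"],R=Rw,o=o,fish=n=="wrist")
def ray(c,px):
    px=np.atleast_2d(px).astype(float); d=(px-[c["cx"],c["cy"]])/c["f"]
    if c["fish"]:
        th=np.linalg.norm(d,axis=1)+1e-9; v=np.c_[d/th[:,None]*np.sin(th)[:,None],np.cos(th)]
    else: v=np.c_[d,np.ones(len(d))]
    return v@c["R"].T
def at(c,px,z):
    v=ray(c,px); return c["o"][:2]+v[:,:2]*((z-c["o"][2])/v[:,2])[:,None]
def proj(c,P):
    q=(np.atleast_2d(P)-c["o"])@c["R"]
    if c["fish"]:
        rr=np.linalg.norm(q[:,:2],axis=1)+1e-12; th=np.arctan2(rr,q[:,2]); d=q[:,:2]/rr[:,None]*th[:,None]
    else: d=q[:,:2]/q[:,2:]
    return d*c["f"]+[c["cx"],c["cy"]]
def circ(xy,z,rad,n=60):
    t=np.linspace(0,2*np.pi,n); return np.c_[xy[0]+rad*np.cos(t),xy[1]+rad*np.sin(t),np.full(n,z)]
def rect(xy,z,a,lx,ly,ox=0,oy=0):
    p=np.array([[-1,-1],[1,-1],[1,1],[-1,1],[-1,-1]])*[lx/2,ly/2]+[ox,oy]
    c,s=np.cos(a),np.sin(a); p=p@np.array([[c,s],[-s,c]])+xy[:2]
    return np.c_[p,np.full(5,z)]
def draw(img,c,P,col,k=1,off=(0,0)):
    q=(proj(c,P)-off)*k+ (k-1)/2
    cv2.polylines(img,[np.round(q*8).astype(np.int32)],False,col,1,cv2.LINE_AA,3)
def snap(n,name):
    p,M,s=st(); im=r.grab_frame(n)[:,:,::-1].copy()
    np.savez(f"pics/{name}.npz",im=im,p=p,M=M); cv2.imwrite(f"pics/{name}.png",im); return im,(p,M)
def load(name):
    d=np.load(f"pics/{name}.npz"); return d["im"],(d["p"],d["M"])
def yaw():
    M=st()[1]; return np.arctan2(M[1,2],M[0,2])   # direction of jaw axis z
def delta(dp):
    p,M,s=st(); return M.T@np.array(dp)
E
python3 - <<'E'
from h import *
p,M,s=st(); print(M.round(3))
im=cv2.imread("pics/top0.png")
cv2.imwrite("pics/t1.png",cv2.resize(im[110:310,170:370],None,fx=3,fy=3,interpolation=cv2.INTER_CUBIC)[:600])
cv2.imwrite("pics/t2.png",cv2.resize(im[130:310,280:480],None,fx=4,fy=3.33,interpolation=cv2.INTER_CUBIC)[:600])
c=cam("top"); print(c["o"])
E
```

```text
[[-0.001 -0.907  0.422]
 [-0.001  0.422  0.907]
 [-1.     0.    -0.001]]
[ 0.32029011 -0.07800976  1.52426535]
```

View pics/t1.png

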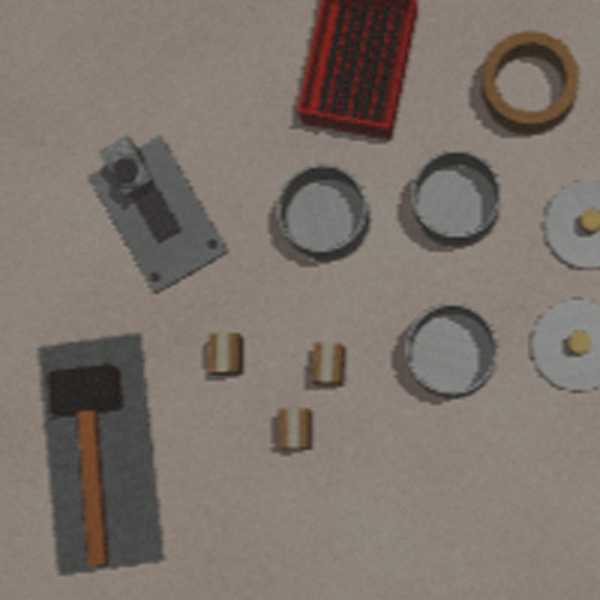

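View pics/t2.png

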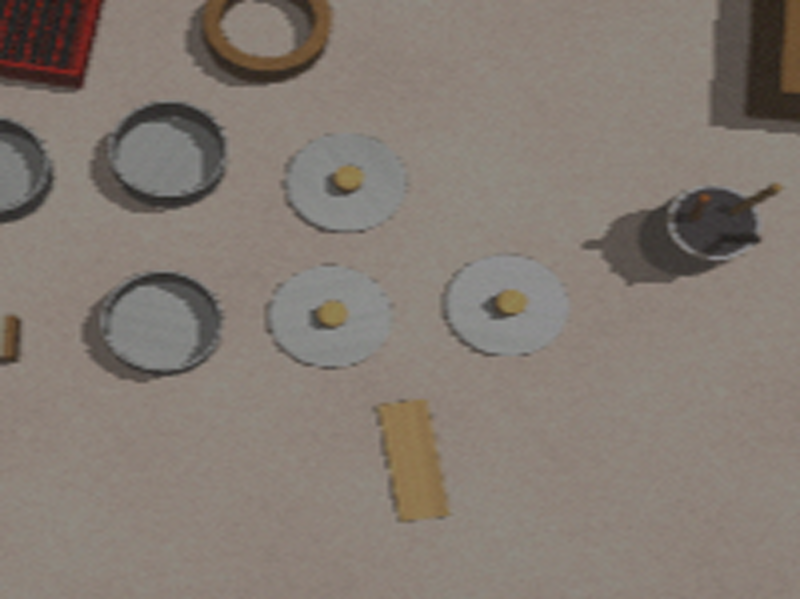

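```bash
python3 - <<'E'
from h import *
c=cam("top")
a=lambda L: np.array(L,float)/3+[170,110]-1/3
b=lambda L: np.array(L,float)/[4,600/180.]+[280,130]-.35
np.set_printoptions(precision=4,suppress=True)
print("tins",at(c,a([(322,213),(456,198),(451,350)]),.06))
print("lids",at(c,b([(347,183),(331,317),(508,305)]),.010))
print("knobs",at(c,b([(347,178),(331,312),(510,301)]),.034))
print("cart",at(c,a([(224,353),(328,362),(295,429)]),.046))
print("tag",t:=at(c,b([(378,404),(427,400),(449,517),(400,521)]),.006),t.mean(0))
print("punch",t:=at(c,a([(92,178),(163,140),(227,248),(155,292)]),.010),t.mean(0))
print("pin",at(c,a([(127,168)]),.088))
print("mhead",t:=at(c,a([(50,372),(119,367),(121,411),(53,416)]),.047),t.mean(0), at(c,a([(98,566)]),.034))
print("pad",t:=at(c,a([(38,347),(140,334),(163,560),(60,574)]),.003),t.mean(0))
E
```

```text
tins [[ 0.6272  0.0792]
 [ 0.6443 -0.0602]
 [ 0.4852 -0.0566]]
lids [[ 0.6271 -0.204 ]
 [ 0.4969 -0.1903]
 [ 0.5096 -0.3308]]
knobs [[ 0.6271 -0.2021]
 [ 0.4989 -0.1886]
 [ 0.5104 -0.3284]]
cart [[0.4817 0.178 ]
 [0.4733 0.0703]
 [0.4044 0.1022]]
tag [[ 0.4152 -0.2271]
 [ 0.4193 -0.2657]
 [ 0.311  -0.281 ]
 [ 0.307  -0.243 ]] [ 0.3632 -0.2542]
punch [[0.6746 0.335 ]
 [0.7176 0.2599]
 [0.5986 0.1855]
 [0.5503 0.2605]] [0.6353 0.2602]
pin [[0.6671 0.2782]]
mhead [[0.4605 0.3566]
 [0.4662 0.2856]
 [0.4211 0.2812]
 [0.4154 0.3507]] [0.4408 0.3185] [[0.2654 0.2994]]
pad [[0.4912 0.384 ]
 [0.506  0.2759]
 [0.2709 0.2402]
 [0.2558 0.3461]] [0.381  0.3115]
```

Request:
send_rows(increments=[-0.002,-0.0406,-0.0382,0,0,-0.002,-0.0406,-0.0382,0,0,-0.002,-0.0406,-0.0382,0,0,-0.002,-0.0406,-0.0382,0,0,-0.002,-0.0406,-0.0382,0,0])

```text
time: 0.78
ee_pos: [0.3675, 0.306, 0.2493]
ee_rot: [0.596, -0.38, 0.596, 0.38]
wrist_force: [1.3, -0.3, -0.2]
finger_gap: 0.0855
```

Request:
send_rows(increments=[0,-0.0406,-0.0382,0,0,0,-0.0406,-0.0382,0,0,0,-0.0406,-0.0382,0,0,0,-0.0406,-0.0382,0,0,0,0,0,-0.145,0])

```text
time: 1.4
ee_pos: [0.4509, 0.0975, 0.2493]
ee_rot: [0.568, -0.422, 0.568, 0.421]
wrist_force: [0.3, 0.7, 1.0]
finger_gap: 0.0854
```

Request:
send_rows(increments=[0,0,0,-0.145,0,0,0,0,-0.146,0,0,0,0,0,0,0,0,0,0,0])

```text
time: 1.9
ee_pos: [0.4498, 0.1007, 0.2492]
ee_rot: [0.501, -0.499, 0.501, 0.499]
wrist_force: [-0.2, 0.3, -0.8]
finger_gap: 0.0853
```

```bash
python3 - <<'E'
from h import *
print(st()[0],yaw()*57.3,r.read_state()["time"],r.read_state()["joints"])
im,_=snap("wrist","w1")
E
```

```text
[0.44982756 0.10068881 0.24924311] 89.86649809527881 1.9 [ 1.94411238e-01  1.66256611e-01  1.97066423e+00 -3.92077071e-05
  1.00488827e+00 -1.37391848e+00]
```

View pics/w1.png

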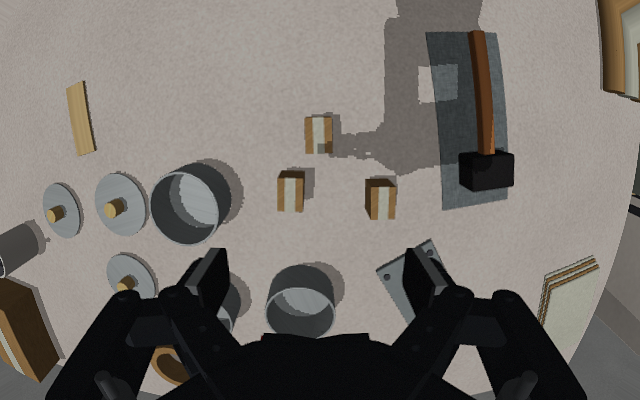

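```bash
python3 - <<'E'
from h import *
im,pose=load("w1"); c=cam("wrist",pose)
x0,y0,x1,y1=140,100,420,250; k=2.85
o=cv2.resize(im[y0:y1,x0:x1],None,fx=k,fy=k,interpolation=cv2.INTER_CUBIC)
for xy in [(.4817,.178),(.4733,.0703),(.4044,.1022)]:
    draw(o,c,rect(xy,.046,0,.04,.03),(0,0,255),k,(x0,y0)); draw(o,c,rect(xy,0,0,.04,.03),(0,255,0),k,(x0,y0))
xy=(.4852,-.0566); draw(o,c,circ(xy,.06,.047),(0,0,255),k,(x0,y0)); draw(o,c,circ(xy,0.003,.044),(0,255,0),k,(x0,y0))
cv2.imwrite("pics/o1.png",o)
E
```

```text
(no output)
```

View pics/o1.png

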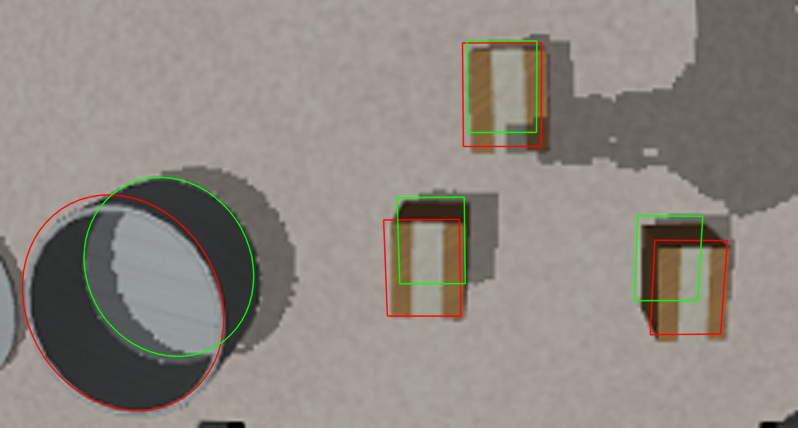

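```bash
python3 - <<'E'
from h import *
np.set_printoptions(precision=4,suppress=True)
im,pose=load("w1"); c=cam("wrist",pose)
q=lambda L:(np.array(L,float)+.5)/2.85-.5+[140,100]
print(at(c,q([(694,294),(428,270),(509,100)]),.046))
# tin rim circles: crops
def crop(n,x0,y0,x1,y1,k):
    cv2.imwrite(f"pics/{n}.png",cv2.resize(im[y0:y1,x0:x1],None,fx=k,fy=k,interpolation=cv2.INTER_CUBIC))
crop("c1",20,60,240,240,3.3); crop("c2",200,230,400,345,4)
E
```

```text
[[0.4844 0.1806]
 [0.4741 0.0727]
 [0.4066 0.105 ]]
```

View pics/c1.png

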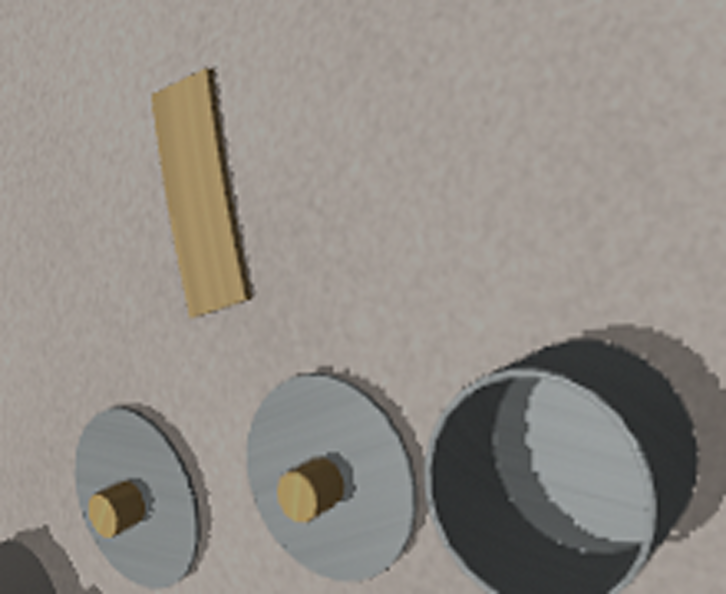

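Request:
send_rows(increments=[0.04,-0.0239,-0.029,0,0,0.05,0,0,0,0,0.05,0,0,0,0.1,0.05,0,0,0,0.2,0.029,0,0,0,0.3])

```text
time: 2.58
ee_pos: [0.4727, 0.0716, 0.0281]
ee_rot: [0.5, -0.499, 0.501, 0.5]
wrist_force: [0.9, 0.5, -0.5]
finger_gap: 0.0599
```

Request:
send_rows(increments=[0,0,0,0,0.7,0,0,0,0,1,0,0,0,0,1,0,0,0,0,1], newtons=40)

```text
time: 3.08
ee_pos: [0.4746, 0.0718, 0.0314]
ee_rot: [0.501, -0.5, 0.499, 0.5]
wrist_force: [-0.5, -0.3, -0.9]
finger_gap: 0.0291
```

```bash
python3 - <<'E'
from h import *
print(st()[0],yaw()*57.3,r.read_state()["finger_gap"])
im,_=snap("wrist","w2")
E
```

```text
[0.47459207 0.07177322 0.03143563] 90.01034434080626 0.029147321255680973
```

View pics/w2.png

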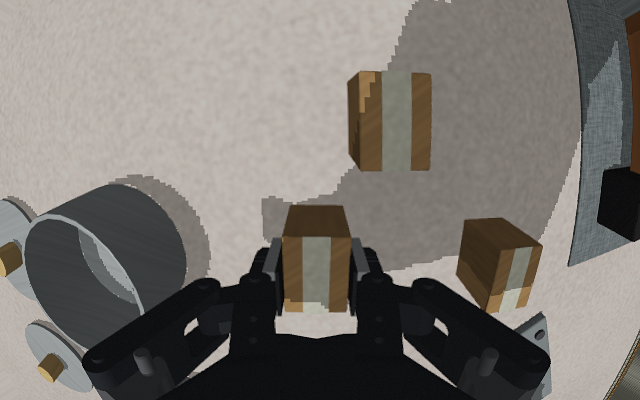

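Request:
send_rows(increments=[-0.04,0,0,0,1,-0.04,0,0,0,1,0,-0.006,-0.06,0,1,0,-0.006,-0.0668,0,1,0,0,0,0,1])

```text
time: 3.75
ee_pos: [0.4862, -0.0541, 0.1111]
ee_rot: [0.502, -0.499, 0.501, 0.498]
wrist_force: [0.5, 0.1, 0.3]
finger_gap: 0.029
```

```bash
python3 - <<'E'
from h import *
print(st()[0],yaw()*57.3,r.read_state()["finger_gap"])
im,_=snap("wrist","w3")
E
```

```text
[ 0.48615408 -0.05411999  0.11110834] 89.70523407282133 0.029047522481096145
```

View pics/w3.png

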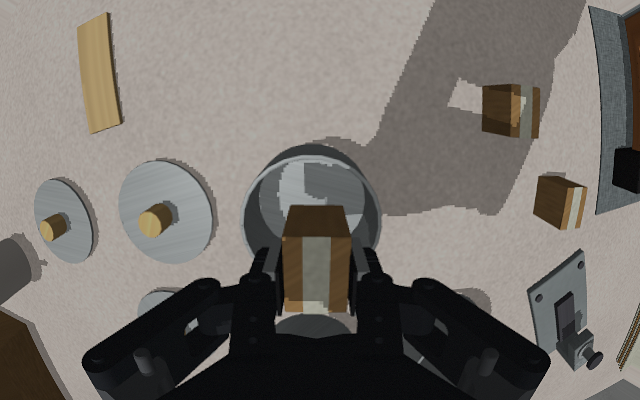

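Request:
send_rows(increments=[0.04,0,0,0,1,0.035,0,0,0,1,0,0,0,0,1,0,0,0,0,0.5,0,0,0,0,0.5])

```text
time: 4.42
ee_pos: [0.4859, -0.0501, 0.0361]
ee_rot: [-0.5, 0.501, -0.5, -0.5]
wrist_force: [0.0, -0.2, 0.0]
finger_gap: 0.043
```

Request:
send_rows(increments=[0,0,0,0,0.5,-0.04,0,0,0,0.5,-0.04,0,0,0,0.4,-0.05,0,0,0,0,-0.05,0,0,0,0])

```text
time: 5.05
ee_pos: [0.4851, -0.0506, 0.2173]
ee_rot: [-0.5, 0.5, -0.5, -0.5]
wrist_force: [1.2, -0.5, 0.3]
finger_gap: 0.0846
```

```bash
python3 - <<'E'
from h import *
print(st()[0],yaw()*57.3,r.read_state()["finger_gap"])
im,_=snap("wrist","w4")
E
```

```text
[ 0.4851107  -0.05056178  0.21730643] 90.00770743302238 0.08457805301223423
```

View pics/w4.png

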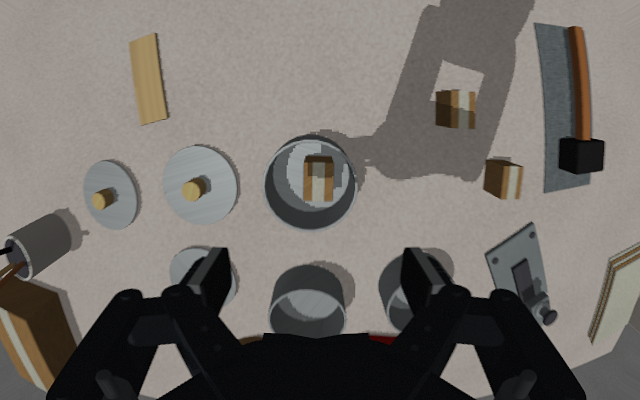

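```bash
python3 - <<'E'
from h import *
P=[]
for i in range(6):
    P.append(np.r_[st()[0],yaw()*57.3]); r.grab_frame("wrist")
print(np.array(P).round(4))
im,_=snap("top","t3")
E
```

```text
[[ 4.88600e-01 -5.09000e-02  2.23400e-01  9.00125e+01]
 [ 4.88600e-01 -5.10000e-02  2.20900e-01  9.00088e+01]
 [ 4.87100e-01 -5.08000e-02  2.18400e-01  9.00072e+01]
 [ 4.85800e-01 -5.06000e-02  2.16500e-01  9.00131e+01]
 [ 4.85000e-01 -5.05000e-02  2.15300e-01  9.00137e+01]
 [ 4.84500e-01 -5.05000e-02  2.14500e-01  9.00120e+01]]
```

Request:
send_rows(increments=[0,0.026,0.0515,0,0,0,0.026,0.0515,0,0,0,0.026,0.0515,0,0,0.06,0,0,0,0,0.06,0,0,0,0.2])

```text
time: 6.08
ee_pos: [0.4074, 0.1049, 0.094]
ee_rot: [-0.5, 0.501, -0.499, -0.5]
wrist_force: [1.0, 0.3, -0.4]
finger_gap: 0.0697
```

Request:
send_rows(increments=[0.055,0,0,0,0.3,0.0095,0,0,0,0.4,0,0,0,0,1,0,0,0,0,1,0,0,0,0,1])

```text
time: 6.7
ee_pos: [0.4087, 0.1042, 0.0325]
ee_rot: [0.501, -0.501, 0.499, 0.499]
wrist_force: [-0.1, -0.5, -0.3]
finger_gap: 0.0291
```

```bash
python3 - <<'E'
from h import *
im,_=snap("wrist","w5");print(st()[0],yaw()*57.3,r.read_state()["finger_gap"])
E
```

```text
[0.40854464 0.10410526 0.03234054] 90.01236387366006 0.029009311257900586
```

View pics/w5.png

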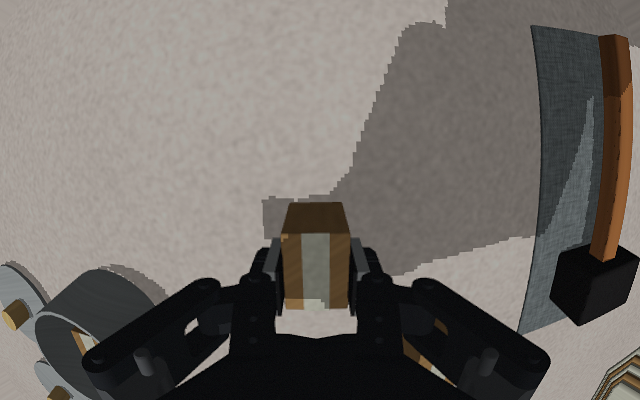

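Request:
send_rows(increments=[-0.045,0,0,0,1,-0.045,0,0,0,1,0,-0.0473,-0.0325,0,1,0,-0.0473,-0.0325,0,1,0,-0.0473,-0.0325,0,1])

```text
time: 7.38
ee_pos: [0.5511, 0.0053, 0.1225]
ee_rot: [-0.501, 0.501, -0.499, -0.499]
wrist_force: [0.4, 1.0, -0.7]
finger_gap: 0.0292
```

Request:
send_rows(increments=[0,-0.0473,-0.0325,0,1,0,-0.0473,-0.0325,0,1,0,0,0,0,1,0,0,0,0,1])

```text
time: 7.88
ee_pos: [0.6432, -0.0586, 0.1211]
ee_rot: [0.5, -0.5, 0.5, 0.5]
wrist_force: [-0.6, -0.2, -0.7]
finger_gap: 0.0293
```

```bash
python3 - <<'E'
from h import *
im,_=snap("wrist","w6");print(st()[0],yaw()*57.3,r.read_state()["finger_gap"])
E
```

```text
[ 0.64280962 -0.05810929  0.12105155] 90.02743715139768 0.028966591597289724
```

View pics/w6.png

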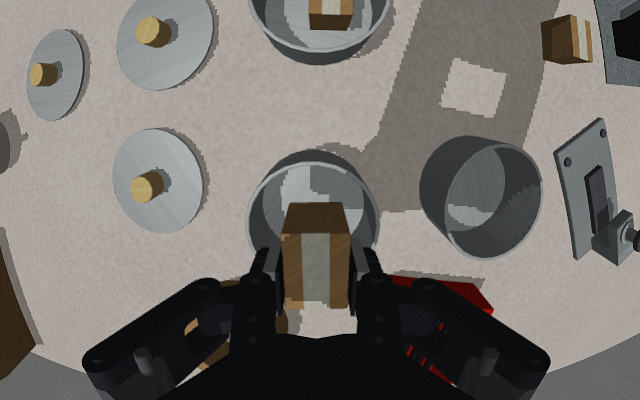

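Request:
send_rows(increments=[0.045,0,0,0,1,0.04,0,0,0,1,0,0,0,0,1,0,0,0,0,0.5,0,0,0,0,0.5])

```text
time: 8.55
ee_pos: [0.644, -0.0582, 0.0368]
ee_rot: [-0.5, 0.5, -0.5, -0.5]
wrist_force: [0.3, 0.3, 0.1]
finger_gap: 0.0425
```

Request:
send_rows(increments=[0,0,0,0,0.5,-0.05,0,0,0,0.5,-0.05,0,0,0,0.4,-0.05,0,0,0,0,-0.05,0,0,0,0])

```text
time: 9.18
ee_pos: [0.6437, -0.0585, 0.2379]
ee_rot: [-0.5, 0.5, -0.5, -0.5]
wrist_force: [1.3, 0.2, 0.7]
finger_gap: 0.0844
```

Request:
send_rows(increments=[0,0.032,0.0476,0,0,0,0.032,0.0476,0,0,0,0.032,0.0476,0,0,0,0.032,0.0476,0,0,0,0.032,0.0476,0,0])

```text
time: 9.8
ee_pos: [0.4827, 0.1807, 0.2364]
ee_rot: [0.5, -0.5, 0.5, 0.5]
wrist_force: [0.4, 0.9, 0.3]
finger_gap: 0.0848
```

Request:
send_rows(increments=[0,0,0,0,0,0,0,0,0,0,0,0,0,0,0])

```text
time: 10.18
ee_pos: [0.4846, 0.1786, 0.236]
ee_rot: [0.5, -0.5, 0.5, 0.5]
wrist_force: [-0.5, -0.8, -0.7]
finger_gap: 0.0853
```

```bash
python3 - <<'E'
from h import *
im,_=snap("wrist","w7");print(st()[0],yaw()*57.3,r.read_state()["finger_gap"])
im,_=snap("top","t7")
E
```

```text
[0.48460018 0.17849355 0.23589777] 89.91916032767668 0.08512530903632871
```

View pics/w7.png

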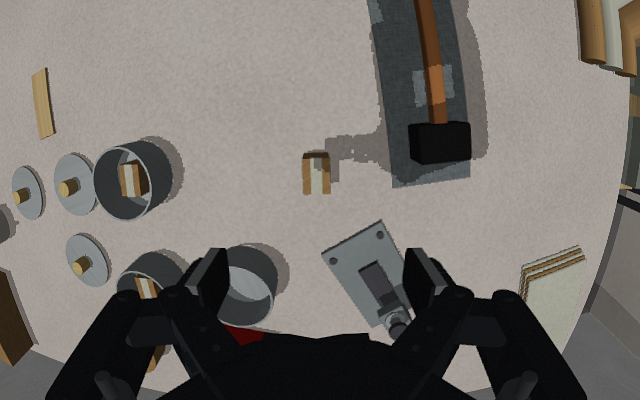

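View pics/t7.png

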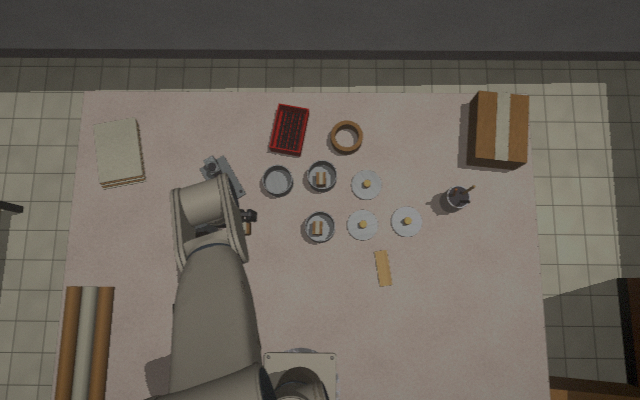

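```bash
python3 - <<'E'
from h import *
im,pose=load("w7"); c=cam("wrist",pose)
print(at(c,[(316.5,176.5)],.046))
k=4;o=cv2.resize(im[205:345,300:450],None,fx=k,fy=k,interpolation=cv2.INTER_CUBIC);cv2.imwrite("pics/c7.png",o)
k=3;o=cv2.resize(im[0:190,340:500],None,fx=k,fy=k,interpolation=cv2.INTER_CUBIC);cv2.imwrite("pics/d7.png",o)
E
```

```text
[[0.48531647 0.1809403 ]]
```

View pics/c7.png

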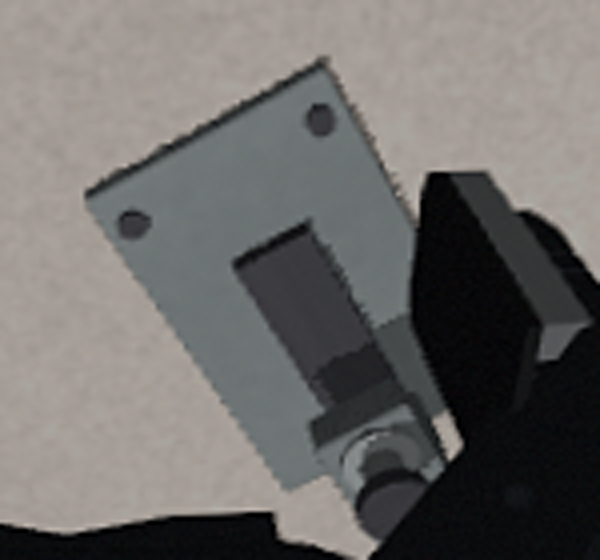

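View pics/d7.png

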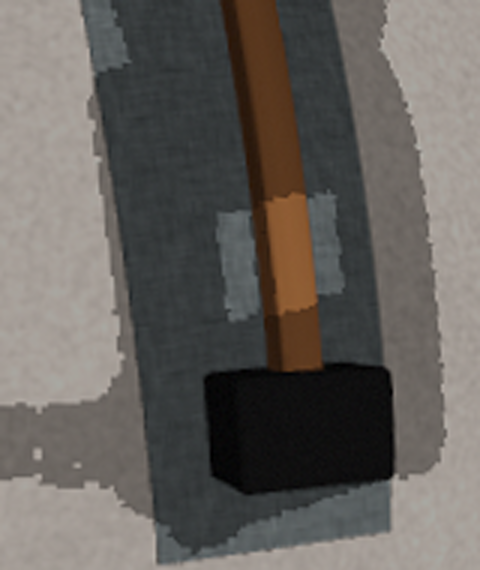

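Request:
send_rows(increments=[0.05,0,0.002,0,0,0.055,0,0,0,0,0.055,0,0,0,0.2,0.0445,0,0,0,0.3,0,0,0,0,0.4])

```text
time: 10.9
ee_pos: [0.4818, 0.1799, 0.0284]
ee_rot: [0.498, -0.499, 0.503, 0.501]
wrist_force: [0.1, 0.3, -0.1]
finger_gap: 0.0508
```

Request:
send_rows(increments=[0,0,0,0,1,0,0,0,0,1,0,0,0,0,1,-0.045,0,0,0,1,-0.045,0,0,0,1])

```text
time: 11.52
ee_pos: [0.4837, 0.1814, 0.1229]
ee_rot: [0.5, -0.5, 0.5, 0.5]
wrist_force: [1.1, 0.1, -0.4]
finger_gap: 0.0291
```

Request:
send_rows(increments=[0,-0.0478,-0.0332,0,1,0,-0.0478,-0.0332,0,1,0,-0.0478,-0.0332,0,1,0,0,0,0,1,0,0,0,0,1])

```text
time: 12.15
ee_pos: [0.6267, 0.0817, 0.1216]
ee_rot: [0.5, -0.5, 0.5, 0.5]
wrist_force: [1.1, 0.0, -0.6]
finger_gap: 0.0291
```

```bash
python3 - <<'E'
from h import *
im,_=snap("wrist","w8");print(st()[0],yaw()*57.3,r.read_state()["finger_gap"])
E
```

```text
[0.62625055 0.08218073 0.12148947] 90.03062151894643 0.029030744105077038
```

View pics/w8.png

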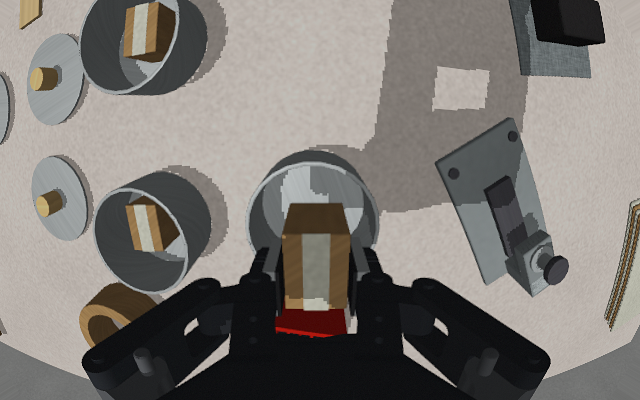

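Tin 1 is centred at about pixel column 313 below the held carton, so I lower it.

Request:
send_rows(increments=[0.045,0,0,0,1,0.04,0,0,0,1,0,0,0,0,1,0,0,0,0,0.5,0,0,0,0,0.5])

```text
time: 12.82
ee_pos: [0.6273, 0.0824, 0.0372]
ee_rot: [-0.5, 0.5, -0.5, -0.5]
wrist_force: [-0.2, -0.4, 0.2]
finger_gap: 0.0428
```

Request:
send_rows(increments=[0,0,0,0,0.5,-0.05,0,0,0,0.5,-0.05,0,0,0,0.4,-0.05,0,0,0,0,-0.05,0,0,0,0])

```text
time: 13.45
ee_pos: [0.6271, 0.0818, 0.2384]
ee_rot: [-0.5, 0.5, -0.5, -0.5]
wrist_force: [-0.2, -0.5, 0.6]
finger_gap: 0.0844
```

Request:
send_rows(increments=[0,0,0,0,0,0,0,0,0,0,0,0,0,0,0])

```text
time: 13.82
ee_pos: [0.6263, 0.0817, 0.2347]
ee_rot: [0.499, -0.499, 0.501, 0.501]
wrist_force: [0.6, -0.3, -0.4]
finger_gap: 0.0857
```

```bash
cat >> h.py <<'E'
def cr(name,x0,y0,x1,y1,k,out,shapes=()):
    im,pose=load(name); c=cam("wrist",pose) if name[0]=="w" else cam("top")
    o=cv2.resize(im[y0:y1,x0:x1],None,fx=k,fy=k,interpolation=cv2.INTER_CUBIC)
    for P,col in shapes: draw(o,c,P,col,k,(x0,y0))
    cv2.imwrite(f"pics/{out}.png",o)
E
python3 - <<'E'
from h import *
im,_=snap("wrist","w9");print(st()[0],yaw()*57.3)
t=(.629,.081)
cr("w9",240,110,400,260,4,"c9",[(circ(t,.06,.047),(0,0,255)),(circ(t,.06,.044),(0,255,0))])
E
```

```text
[0.62641291 0.08174386 0.23467673] 90.01618763840578
```

View pics/c9.png

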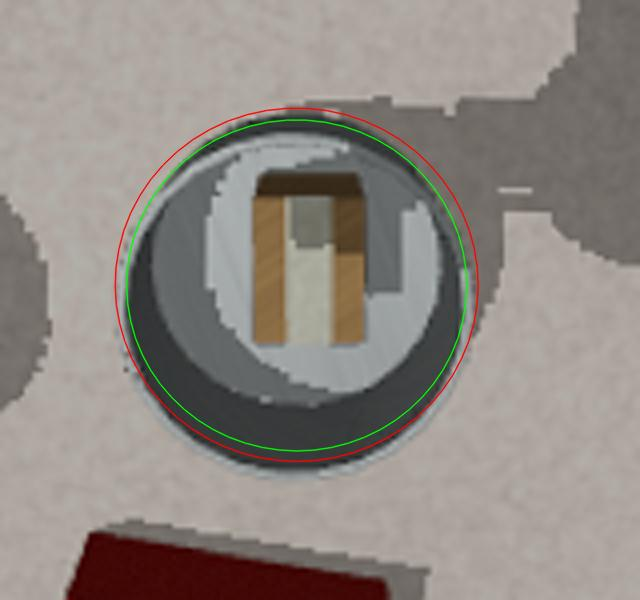

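Request:
send_rows(increments=[0,0,0,0.1848,0,0,0,0,0.1848,0,0,0,0,0.1848,0,0,0,0,0.1848,0,0,0,0,0.1848,0])

```text
time: 14.5
ee_pos: [0.6267, 0.0818, 0.2349]
ee_rot: [0.67, -0.223, 0.672, 0.223]
wrist_force: [-0.4, 0.0, 0.3]
finger_gap: 0.0855
```

Request:
send_rows(increments=[0,0,0,0.1848,0,0,0,0,0.1848,0,0,0,0,0.1848,0,0,0,0,0.1848,0,0,0,0,0.1848,0])

```text
time: 15.12
ee_pos: [0.6268, 0.0818, 0.2349]
ee_rot: [0.699, 0.1, 0.701, -0.1]
wrist_force: [0.0, -0.1, 0.0]
finger_gap: 0.0854
```

Request:
send_rows(increments=[0,0,0,0.1848,0,0,0,0,0.1848,0,0,0,0,0.1848,0,0,0,0,0.1848,0,0,0,0,0.1848,0])

```text
time: 15.75
ee_pos: [0.6267, 0.0818, 0.2349]
ee_rot: [0.582, 0.401, 0.583, -0.402]
wrist_force: [-0.9, -0.1, 0.6]
finger_gap: 0.0853
```

Request:
send_rows(increments=[0,0,0,0.1848,0,0,0,0,0.1848,0,0,0,0,0,0,0,0,0,0,0,0,0,0,0,0])

```text
time: 16.38
ee_pos: [0.6272, 0.0818, 0.236]
ee_rot: [0.5, 0.499, 0.501, -0.5]
wrist_force: [0.5, 0.0, 0.5]
finger_gap: 0.0854
```

```bash
python3 - <<'E'
from h import *
im,_=snap("wrist","w10");print(st()[0],yaw()*57.3)
t=(.629,.081)
cr("w10",240,110,400,260,4,"c10",[(circ(t,.06,.047),(0,0,255)),(circ(t,.06,.044),(0,255,0))])
E
```

```text
[0.62727501 0.0818633  0.23615745] -89.90514638539791
```

View pics/c10.png

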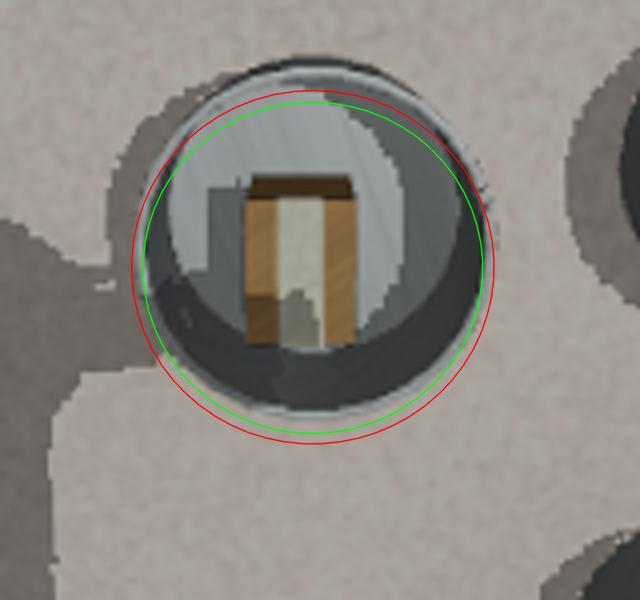

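View pics/w10.png

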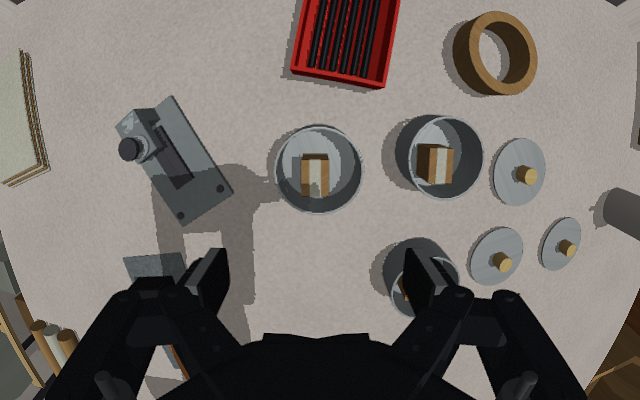

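```bash
python3 - <<'E'
from h import *
snap("top","t10")
for n in("t7","t10"):
  cr(n,255,150,345,250,6,n+"c",[(circ((.634,.0806),.06,.047),(0,0,255)),(circ((.6443,-.0602),.06,.047),(0,0,255)),(circ((.4852,-.0566),.06,.047),(0,0,255))])
E
python3 -c "
import cv2,numpy as np
a=cv2.imread('pics/t10c.png');print(a.shape)"
```

```text
(600, 540, 3)
```

View pics/t7c.png

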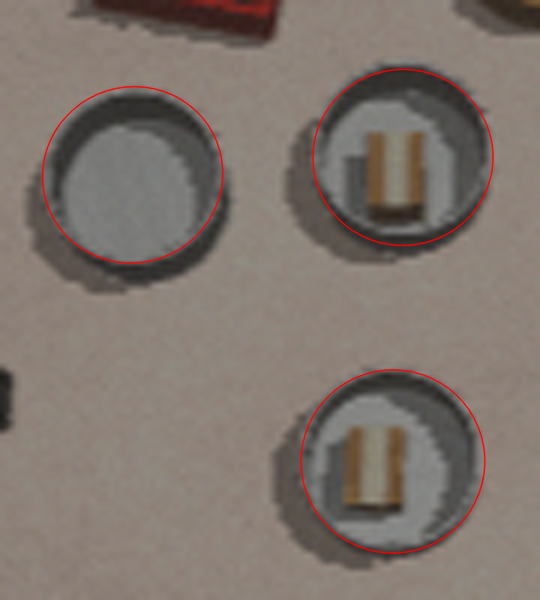

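View pics/t10c.png

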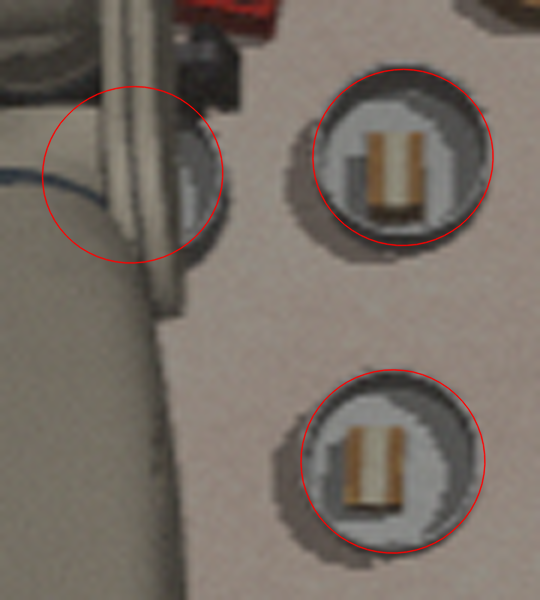

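```bash
cat >> h.py <<'E'
from scipy.optimize import minimize
from scipy.ndimage import map_coordinates
def fitc(name,xy0,zr,span=.008):
    im,pose=load(name); c=cam("wrist",pose) if name[0]=="w" else cam("top")
    g=cv2.GaussianBlur(im,(0,0),1.0).astype(float).mean(2)
    G=np.hypot(cv2.Sobel(g,cv2.CV_64F,1,0),cv2.Sobel(g,cv2.CV_64F,0,1)); G=np.minimum(G,np.percentile(G,97))
    def sc(v):
        s=0
        for z,rad in zr:
            q=proj(c,circ(v,z,rad,120)); s+=map_coordinates(G,[q[:,1],q[:,0]],order=1).mean()
        return -s
    best=min(((sc((xy0[0]+a,xy0[1]+b)),a,b) for a in np.arange(-span,span+1e-6,.001) for b in np.arange(-span,span+1e-6,.001)))
    v=minimize(sc,[xy0[0]+best[1],xy0[1]+best[2]],method="Nelder-Mead",options=dict(initial_simplex=np.array([[0,0],[.001,0],[0,.001]])+[xy0[0]+best[1],xy0[1]+best[2]])); return v.x,v.fun
E
python3 - <<'E'
from h import *
np.set_printoptions(precision=4,suppress=True)
rim=[(.06,.047),(.06,.044)]
for n in("w9","w10"):
    v,f=fitc(n,(.633,.081),rim); print(n,v,f)
print(fitc("w10",(.645,-.06),rim))
print("lid",fitc("w10",(.627,-.203),[(.010,.049),(.034,.012)]))
t=fitc("w9",(.633,.081),rim)[0];t2=fitc("w10",(.633,.081),rim)[0]
cr("w9",240,110,400,260,4,"c9",[(circ(t,.06,.047),(0,0,255)),(circ(t,.06,.044),(0,255,0))])
cr("w10",240,110,400,260,4,"c10",[(circ(t2,.06,.047),(0,0,255)),(circ(t2,.06,.044),(0,255,0))])
a=np.hstack([cv2.imread("pics/c9.png"),cv2.imread("pics/c10.png")]);cv2.imwrite("pics/cc.png",cv2.resize(a,(800,375)))
E
```

```text
w9 [0.6325 0.0776] -225.6207119966966
w10 [0.6352 0.0804] -219.92785491945904
(array([ 0.6517, -0.0584]), np.float64(-248.37267969146336))
lid (array([ 0.6303, -0.2044]), np.float64(-147.8862926193311))
```

View pics/cc.png

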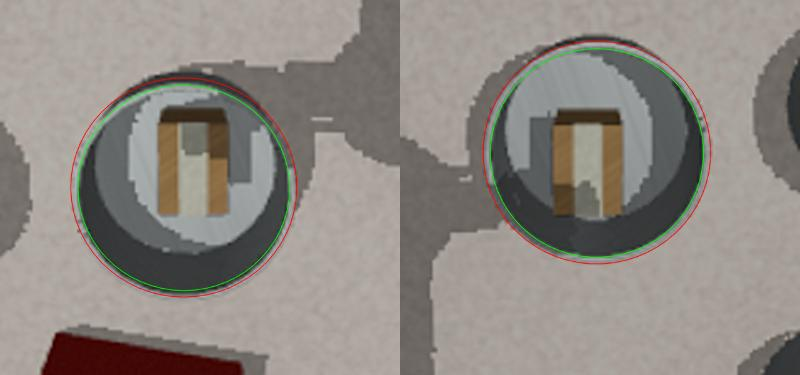

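```bash
cat >> h.py <<'E'
def fits(name,xy0,zr,span=.008):
    im,pose=load(name); c=cam("wrist",pose) if name[0]=="w" else cam("top")
    g=cv2.GaussianBlur(im,(0,0),1.0).astype(float).mean(2)
    G=np.hypot(cv2.Sobel(g,cv2.CV_64F,1,0),cv2.Sobel(g,cv2.CV_64F,0,1)); G=np.minimum(G,np.percentile(G,95))
    def sc(v):
        s=0
        for z,rad in zr:
            q=proj(c,circ(v,z,rad*v[2],120)); s+=map_coordinates(G,[q[:,1],q[:,0]],order=1).mean()
        return -s
    A=np.arange(-span,span+1e-6,.001)
    b=min(((sc((xy0[0]+a,xy0[1]+b,k)),xy0[0]+a,xy0[1]+b,k) for a in A for b in A for k in (.95,.96,.97,.98,.99,1.,1.01)))
    x0=np.array(b[1:])
    v=minimize(sc,x0,method="Nelder-Mead",options=dict(initial_simplex=x0+np.array([[0,0,0],[.001,0,0],[0,.001,0],[0,0,.01]]))); return v.x,v.fun
E
python3 - <<'E'
from h import *
np.set_printoptions(precision=4,suppress=True)
rim=[(.06,.047),(.06,.044)]
T=[]
for n in("w9","w10"):
    v,f=fits(n,(.633,.081),rim); print(n,v,f); T.append(v)
lid=[(.010,.049),(.034,.012)]
print(fits("w10",(.647,-.06),rim))
print("lid",fits("w10",(.628,-.203),lid))
for t,n,o in zip(T,("w9","w10"),("c9","c10")):
  cr(n,240,110,400,260,4,o,[(circ(t,.06,.047*t[2]),(0,0,255)),(circ(t,.06,.044*t[2]),(0,255,0))])
a=np.hstack([cv2.imread("pics/c9.png"),cv2.imread("pics/c10.png")]);cv2.imwrite("pics/cc.png",cv2.resize(a,(800,375)))
E
```

```text
w9 [0.634  0.0778 0.9751] -216.76522315360177
w10 [0.6358 0.0809 0.9855] -212.46331690163834
(array([ 0.652 , -0.0594,  0.9757]), np.float64(-238.2667881488494))
lid (array([ 0.6307, -0.2036,  0.9833]), np.float64(-139.86058835852492))
```

View pics/cc.png

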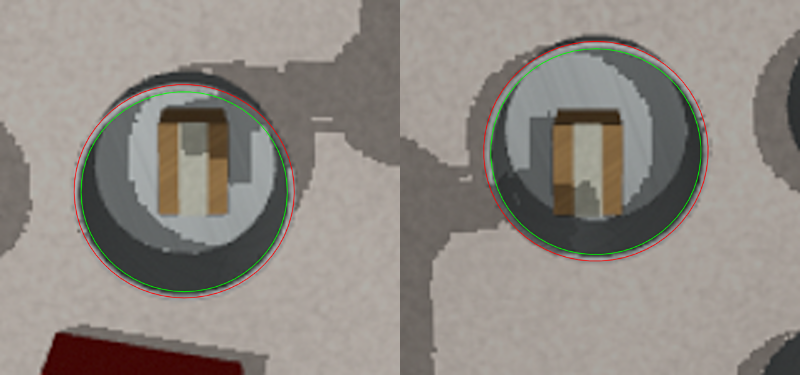

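```bash
python3 - <<'E'
from h import *
np.set_printoptions(precision=4,suppress=True)
for n in("w9","w10"):
    im,pose=load(n); c=cam("wrist",pose); print(pose[0],pose[1],c["o"])
    for t in ((.629,.081,.06),(.634,.0778,.06),(.6358,.0809,.06)):
        print(proj(c,np.array([t]))[0], proj(c,circ(t,.06,.047))[:,0].min(),proj(c,circ(t,.06,.047))[:,0].max())
E
```

```text
[0.6263 0.0817 0.2347] [[-0.0028 -1.     -0.0002]
 [-0.0003 -0.0002  1.    ]
 [-1.      0.0028 -0.0003]] [0.5538 0.0805 0.3702]
[316.2845 182.777 ] 270.95019071395126 361.59976334614953
[313.1838 187.4714] 268.0918711286481 358.3814838198924
[316.1785 189.1565] 271.08854745261635 361.25385830778407
[0.6272 0.0818 0.236 ] [[-0.0004  1.      0.0022]
 [-0.0001  0.0022 -1.    ]
 [-1.     -0.0004  0.0001]] [0.7002 0.0833 0.3713]
[317.7524 177.7322] 272.4441520071943 362.99785568952325
[320.8919 172.9992] 275.3728408998885 366.230373627472
[317.8802 171.2729] 272.3492245204286 363.342647037424
```

```bash
python3 - <<'E'
from h import *
S=lambda t,k:[(circ(t,.06,.047*k),(0,0,255)),(circ(t,.06,.044*k),(0,255,0))]
cr("w9",260,170,290,215,12,"a",S((.634,.0778),.975)); cr("w9",340,170,370,215,12,"b",S((.634,.0778),.975))
cr("w9",260,170,290,215,12,"c",S((.634,.081),.975)); cr("w9",340,170,370,215,12,"d",S((.634,.081),.975))
a=np.vstack([np.hstack([cv2.imread("pics/a.png"),cv2.imread("pics/b.png")]),np.hstack([cv2.imread("pics/c.png"),cv2.imread("pics/d.png")])]);cv2.imwrite("pics/cc2.png",cv2.resize(a,None,fx=.55,fy=.55))
E
```

```text
(no output)
```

View pics/cc2.png

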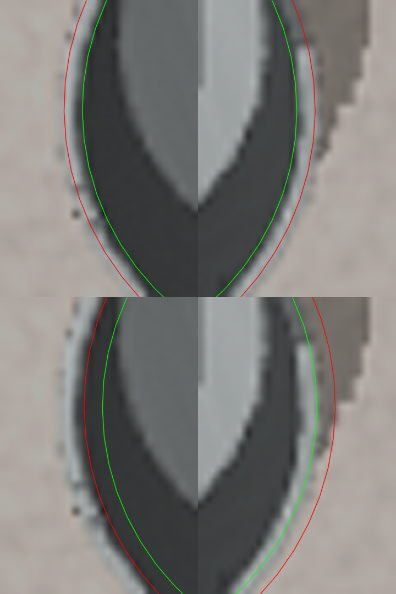

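Request:
send_rows(increments=[0,0,0.0574,0,0,0,0,0.0574,0,0,0,0,0.0574,0,0,0,0,0.0574,0,0,0,0.003,0.0574,0,0])

```text
time: 17.1
ee_pos: [0.6302, -0.207, 0.2366]
ee_rot: [0.5, 0.5, 0.5, -0.5]
wrist_force: [1.4, 0.3, -0.2]
finger_gap: 0.0855
```

Request:
send_rows(increments=[0,0,0,0,0,0,0,0,0,0,0,0,0,0,0,0,0,0,0,0])

```text
time: 17.6
ee_pos: [0.6305, -0.2038, 0.2364]
ee_rot: [0.501, 0.499, 0.501, -0.499]
wrist_force: [-0.5, 0.2, 0.1]
finger_gap: 0.0859
```

```bash
python3 - <<'E'
from h import *
np.set_printoptions(precision=4,suppress=True)
im,_=snap("wrist","w11");print(st()[0],yaw()*57.3)
lid=[(.010,.049),(.034,.012)]; rim=[(.06,.047),(.06,.044)]
for p,z in (((.6298,-.205),lid),((.498,-.19),lid),((.51,-.33),lid),((.651,-.061),rim),((.487,-.056),rim)):
    print(fits("w11",p,z,.01))
t=fits("w11",(.63,-.205),lid)[0]
cr("w11",240,110,400,260,4,"c11",[(circ(t,.01,.049*t[2]),(0,0,255)),(circ(t,.034,.012*t[2]),(0,255,0))])
E
```

```text
[ 0.6305 -0.204   0.2364] -89.89832862440804
(array([ 0.6294, -0.2041,  0.9833]), np.float64(-115.88370446792568))
(array([ 0.5004, -0.189 ,  1.0235]), np.float64(-131.07983139049077))
(array([ 0.5143, -0.326 ,  1.0051]), np.float64(-135.93488573628989))
(array([ 0.6513, -0.0609,  0.9991]), np.float64(-181.4294688758689))
(array([ 0.4894, -0.0564,  0.9726]), np.float64(-129.24413629949296))
```

View pics/c11.png

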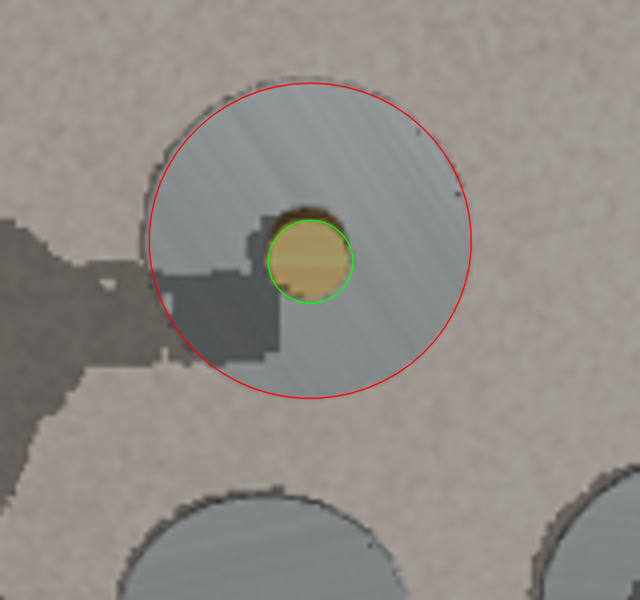

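View pics/w11.png

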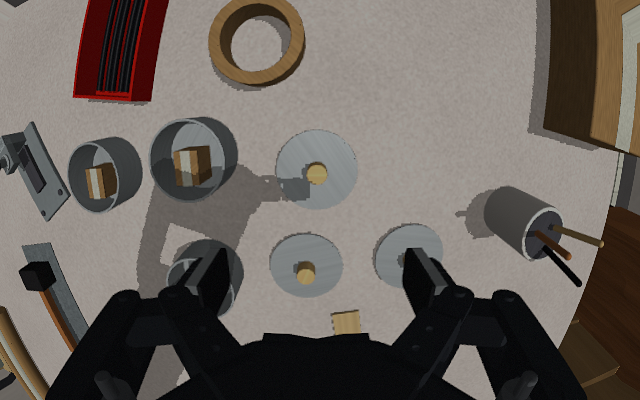

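Request:
send_rows(increments=[0.05,-0.002,0.0017,0,0,0.055,0,0,0,0.2,0.055,0,0,0,0.4,0.04,0,0,0,0.4,0.0154,0,0,0,0.4])

```text
time: 18.27
ee_pos: [0.627, -0.2057, 0.0184]
ee_rot: [0.499, 0.499, 0.502, -0.5]
wrist_force: [0.6, -0.1, -0.6]
finger_gap: 0.0515
```

Request:
send_rows(increments=[0,0,0,0,0.4,0,0,0,0,0.4,0,0,0,0,1,0,0,0,0,1,0,0,0,0,1], newtons=50)

```text
time: 18.9
ee_pos: [0.6294, -0.2072, 0.0228]
ee_rot: [0.501, 0.5, 0.499, -0.5]
wrist_force: [-1.2, 1.1, 6.8]
finger_gap: 0.0218
```

```bash
python3 - <<'E'
from h import *
print(st()[0],yaw()*57.3,r.read_state()["finger_gap"],r.read_state()["wrist_force"])
im,_=snap("wrist","w12")
E
```

```text
[ 0.62940107 -0.2072039   0.02278944] -90.0039187758653 0.0217986011102617 [-1.24190093  1.13363573  6.78305074]
```

View pics/w12.png

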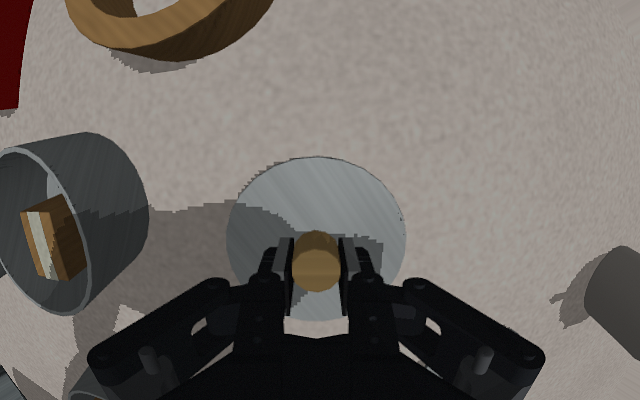

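```bash
python3 - <<'E'
from h import *
np.set_printoptions(precision=4,suppress=True)
print(fits("w12",(.6285,-.2065),[(.010,.049)]),fits("w12",(.6285,-.2065),[(.034,.012)],.004))
t=fits("w12",(.6285,-.2065),[(.010,.049)])[0]
cr("w12",220,140,420,340,3,"c12",[(circ(t,.010,.049*t[2]),(0,0,255))])
E
```

```text
(array([ 0.6307, -0.2058,  1.0006]), np.float64(-48.7176702462458)) (array([ 0.6301, -0.2058,  0.9588]), np.float64(-70.44516873205923))
```

View pics/c12.png

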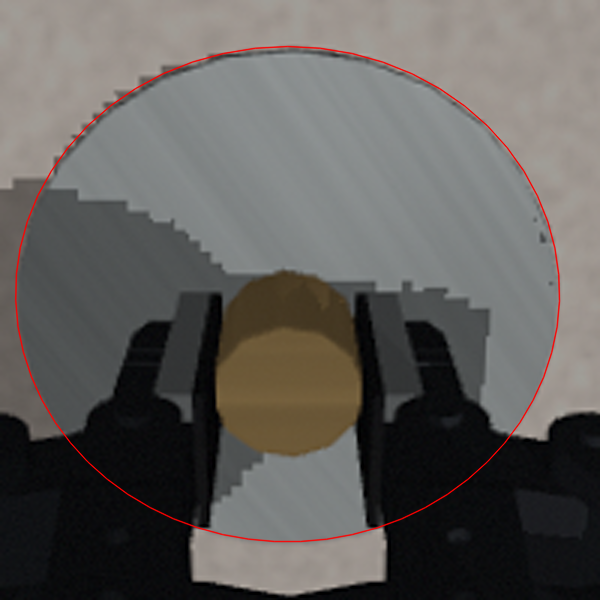

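Request:
send_rows(increments=[-0.03,0,0,0,1,-0.05,0,0,0,1,-0.03,0.0071,-0.0485,0,1,0,0.0071,-0.0485,0,1,0,0.0071,-0.0485,0,1])

```text
time: 19.58
ee_pos: [0.6501, -0.0602, 0.1324]
ee_rot: [0.5, 0.501, 0.499, -0.5]
wrist_force: [0.6, 0.4, -1.0]
finger_gap: 0.0225
```

Request:
send_rows(increments=[0,0,0,0,1,0,0,0,0,1,0,0,0,0,1])

```text
time: 19.95
ee_pos: [0.6495, -0.0625, 0.131]
ee_rot: [-0.5, -0.5, -0.5, 0.5]
wrist_force: [-0.4, -1.0, -1.0]
finger_gap: 0.022
```

```bash
python3 - <<'E'
from h import *
np.set_printoptions(precision=4,suppress=True)
im,_=snap("wrist","w13");p=st()[0];print(p,yaw()*57.3,r.read_state()["finger_gap"],r.read_state()["wrist_force"])
zb=p[2]-.0228
print(fits("w13",(p[0]+.001,p[1]+.001),[(zb+.010,.049)]))
E
```

```text
[ 0.6495 -0.0626  0.1309] -90.08557507281405 0.022047047035453085 [ 0.5483  0.1559 -0.7088]
(array([ 0.65  , -0.0612,  0.993 ]), np.float64(-64.76302342647558))
```

View pics/w13.png

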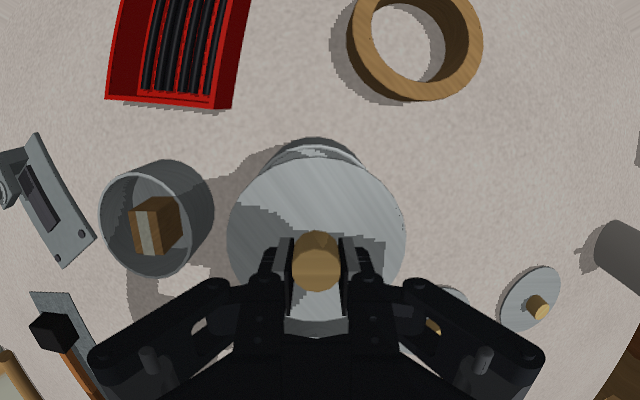

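Request:
send_rows(increments=[0.02,0.0017,-0.0012,0,1,0.02,0,0,0,1,0.005,0,0,0,1,0,0,0,0,1,0,0,0,0,1])

```text
time: 20.62
ee_pos: [0.6517, -0.0602, 0.0862]
ee_rot: [0.5, 0.5, 0.5, -0.5]
wrist_force: [0.5, -1.3, -1.2]
finger_gap: 0.0219
```

```bash
python3 - <<'E'
from h import *
np.set_printoptions(precision=4,suppress=True)
im,_=snap("wrist","w14");p=st()[0];print(p,yaw()*57.3,r.read_state()["finger_gap"],r.read_state()["wrist_force"])
cr("w14",210,100,430,250,3.6,"c14")
E
```

```text
[ 0.6518 -0.0602  0.0865] -89.98922928443423 0.02249410822075566 [ 0.4314 -0.042   0.2288]
```

View pics/c14.png

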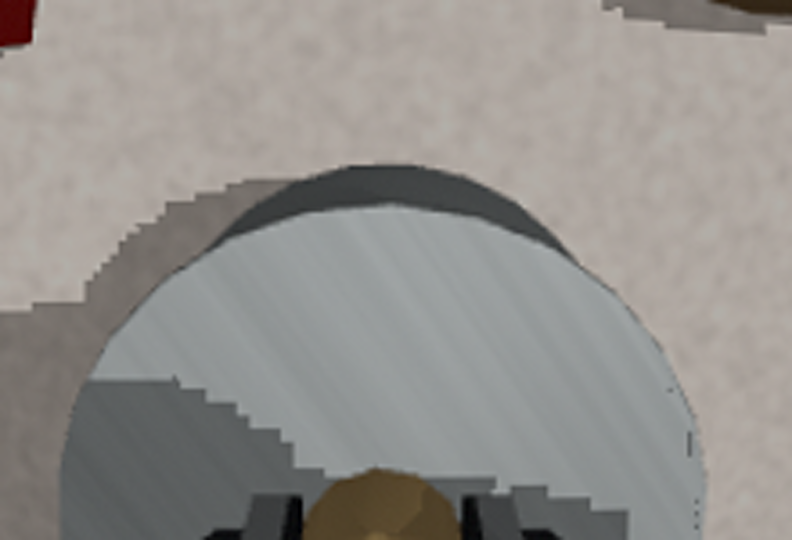

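Request:
send_rows(increments=[0.003,0,0,0,1,0.003,0,0,0,1,0.003,0,0,0,1,0.002,0,0,0,1,0,0,0,0,1])

```text
time: 21.3
ee_pos: [0.6514, -0.0601, 0.0767]
ee_rot: [0.5, 0.5, 0.5, -0.5]
wrist_force: [-5.8, 0.1, 14.1]
finger_gap: 0.0225
```

Request:
send_rows(increments=[0,0,0,0,1,0,0,0,0,1])

```text
time: 21.55
ee_pos: [0.6514, -0.0601, 0.0767]
ee_rot: [0.5, 0.5, 0.5, -0.5]
wrist_force: [-6.2, 0.0, 15.3]
finger_gap: 0.022
```

```bash
python3 - <<'E'
from h import *
np.set_printoptions(precision=4,suppress=True)
im,_=snap("wrist","w15");p=st()[0];print(p,yaw()*57.3,r.read_state()["finger_gap"],r.read_state()["wrist_force"])
cr("w15",210,100,430,250,3.6,"c15")
E
```

```text
[ 0.6514 -0.0601  0.0767] -89.99306375560171 0.022262889660210124 [-5.8131  0.9125 13.9822]
```

View pics/c15.png

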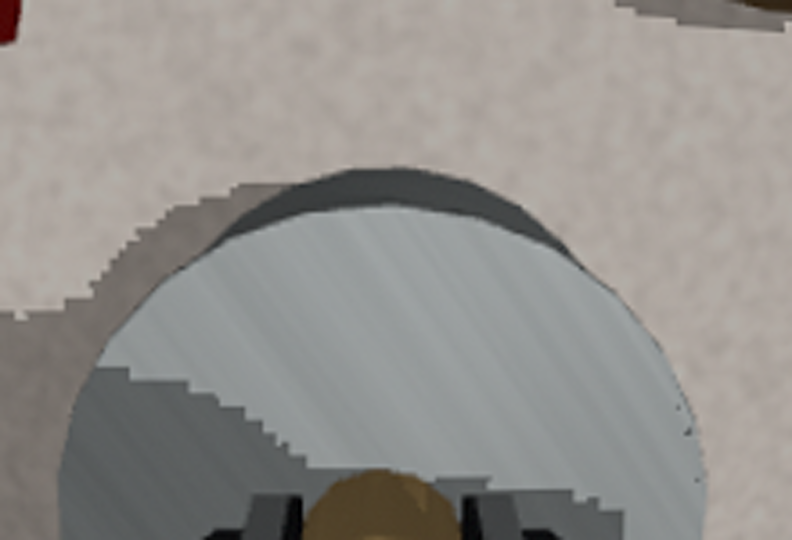

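Request:
send_rows(increments=[-0.001,0,0,0,0.9,0,0,0,0,0.5,0,0,0,0,0.4,-0.05,0,0,0,0.3,-0.05,0,0,0,0])

```text
time: 22.22
ee_pos: [0.6509, -0.0601, 0.176]
ee_rot: [0.499, 0.5, 0.501, -0.5]
wrist_force: [1.2, 0.1, 0.1]
finger_gap: 0.076
```

Request:
send_rows(increments=[-0.05,0,0,0,0,0,0,0,0,0,0,0,0,0,0,0,0,0,0,0])

```text
time: 22.72
ee_pos: [0.6504, -0.06, 0.224]
ee_rot: [0.499, 0.499, 0.501, -0.501]
wrist_force: [-0.0, 0.5, 0.4]
finger_gap: 0.0854
```

```bash
python3 - <<'E'
from h import *
np.set_printoptions(precision=4,suppress=True)
im,_=snap("wrist","w16");p=st()[0];print(p,yaw()*57.3,r.read_state()["finger_gap"],r.read_state()["wrist_force"])
lid=[(.010,.049),(.034,.012)]; rim=[(.06,.047),(.06,.044)]
print("lidset",fits("w16",(.651,-.06),[(.064,.049),(.088,.012)],.008))
for p,z in (((.5,-.19),lid),((.51,-.33),lid),((.487,-.056),rim),((.635,.08),rim)):
    print(fits("w16",p,z,.01))
E
```

```text
[ 0.6505 -0.0601  0.2241] -89.99586952605446 0.08553013089389232 [ 0.2611 -0.2957 -0.1655]
lidset (array([ 0.6517, -0.0593,  0.9912]), np.float64(-142.51560276126025))
(array([ 0.5027, -0.1842,  0.9847]), np.float64(-119.43547189813324))
(array([ 0.5121, -0.3306,  0.9747]), np.float64(-143.81140223610305))
(array([ 0.4896, -0.0555,  0.976 ]), np.float64(-201.99626594370937))
(array([0.6351, 0.0804, 1.0059]), np.float64(-178.7612528996304))
```

View pics/w16.png

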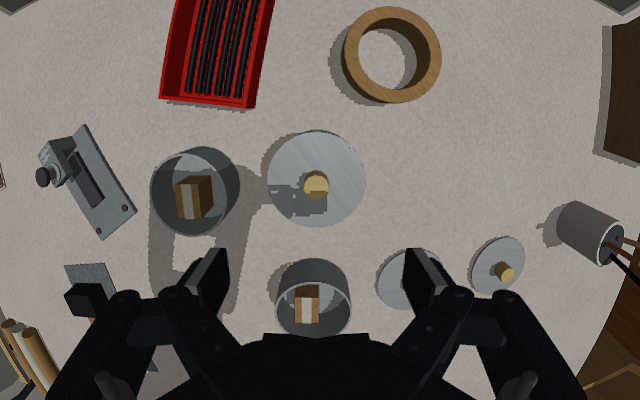

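Request:
send_rows(increments=[0,-0.054,0,0,0,0,-0.054,0,0,0,0,-0.054,0,0,0,0,0,0,0,0,0,0,0,0,0])

```text
time: 23.4
ee_pos: [0.49, -0.0603, 0.2258]
ee_rot: [0.5, 0.5, 0.5, -0.5]
wrist_force: [0.1, 0.1, -0.3]
finger_gap: 0.0854
```

Request:
send_rows(increments=[0,0,0,0,0,0,0,0,0,0])

```text
time: 23.65
ee_pos: [0.4902, -0.0602, 0.2257]
ee_rot: [0.5, 0.5, 0.5, -0.5]
wrist_force: [0.3, -0.2, 0.3]
finger_gap: 0.0852
```

```bash
python3 - <<'E'
from h import *
np.set_printoptions(precision=4,suppress=True)
im,_=snap("wrist","w17");p=st()[0];print(p,yaw()*57.3,r.read_state()["finger_gap"],r.read_state()["wrist_force"])
lid=[(.010,.049),(.034,.012)]; rim=[(.06,.047),(.06,.044)]
for p,z in (((.498,-.19),lid),((.51,-.33),lid),((.487,-.056),rim),((.635,.08),rim)):
    print(fits("w17",p,z,.01))
t=fits("w17",(.487,-.056),rim,.01)[0]
l=fits("w17",(.498,-.19),lid,.01)[0]
cr("w17",240,110,440,260,4,"c17",[(circ(t,.06,.047*t[2]),(0,0,255)),(circ(t,.06,.044*t[2]),(0,255,0)),(circ(l,.01,.049*l[2]),(0,0,255)),(circ(l,.034,.012*l[2]),(0,255,0))])
E
```

```text
[ 0.49   -0.0602  0.2257] -89.98443994233577 0.08526144742699802 [0.2454 0.0735 0.5748]
(array([ 0.4992, -0.1896,  0.9817]), np.float64(-123.57329144862908))
(array([ 0.5121, -0.3305,  0.9875]), np.float64(-123.6265082095301))
(array([ 0.4893, -0.055 ,  0.9844]), np.float64(-192.174820010213))
(array([0.6349, 0.08  , 0.9816]), np.float64(-206.96011664282014))
```

View pics/c17.png

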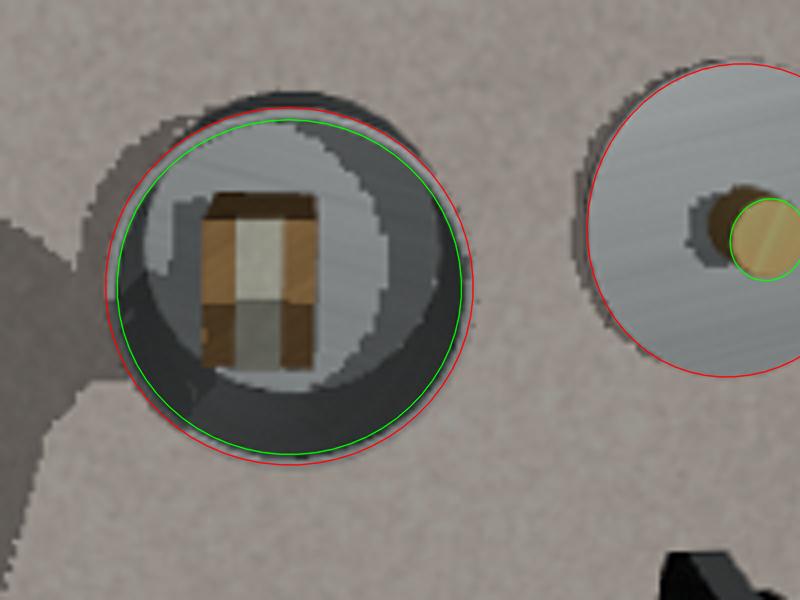

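Request:
send_rows(increments=[0,0.008,0.0437,0,0,0,0,0.0437,0,0,0,0,0.0436,0,0,0.05,0,0,0,0,0.05,0,0,0,0.2])

```text
time: 24.32
ee_pos: [0.4982, -0.1923, 0.1252]
ee_rot: [0.5, 0.501, 0.499, -0.5]
wrist_force: [0.8, -1.2, -0.6]
finger_gap: 0.0697
```

Request:
send_rows(increments=[0.055,0,0,0,0.4,0.035,0,0,0,0.4,0.0122,0,0,0,0.4,0,0,0,0,0.4,0,0,0,0,0.4])

```text
time: 24.95
ee_pos: [0.4985, -0.1916, 0.0251]
ee_rot: [0.501, 0.5, 0.499, -0.5]
wrist_force: [0.6, 0.2, 0.6]
finger_gap: 0.0513
```

Request:
send_rows(increments=[0,0,0,0,1,0,0,0,0,1,0,0,0,0,1,0,0,0,0,1])

```text
time: 25.45
ee_pos: [0.4982, -0.1915, 0.0252]
ee_rot: [0.501, 0.5, 0.499, -0.5]
wrist_force: [-2.1, 0.6, 6.7]
finger_gap: 0.0217
```

```bash
python3 - <<'E'
from h import *
np.set_printoptions(precision=4,suppress=True)
im,_=snap("wrist","w18");p=st()[0];print(p,yaw()*57.3,r.read_state()["finger_gap"],r.read_state()["wrist_force"])
print(fits("w18",(.4992,-.1896),[(.010,.049)]))
E
```

```text
[ 0.4982 -0.1915  0.0251] -89.99369103803238 0.02177348345763865 [-1.8377 -1.078   8.1988]
(array([ 0.5004, -0.1901,  1.0009]), np.float64(-47.04130033978176))
```

Request:
send_rows(increments=[-0.03,0,0,0,1,-0.05,0,0,0,1,-0.03,-0.0037,-0.045,0,1,0,-0.0037,-0.045,0,1,0,-0.0037,-0.045,0,1])

```text
time: 26.12
ee_pos: [0.4864, -0.0551, 0.1349]
ee_rot: [0.501, 0.501, 0.499, -0.5]
wrist_force: [0.4, 0.6, -0.8]
finger_gap: 0.0218
```

Request:
send_rows(increments=[0,0,0,0,1,0,0,0,0,1,0,0,0,0,1,0,0,0,0,1,0,0,0,0,1])

```text
time: 26.75
ee_pos: [0.4862, -0.0567, 0.1336]
ee_rot: [-0.5, -0.5, -0.5, 0.5]
wrist_force: [0.4, -0.6, -1.5]
finger_gap: 0.0219
```

```bash
python3 - <<'E'
from h import *
np.set_printoptions(precision=4,suppress=True)
im,_=snap("wrist","w19");p=st()[0];print(p,yaw()*57.3,r.read_state()["finger_gap"],r.read_state()["wrist_force"])
zb=p[2]-.0251
for z in (0,.002,-.002): print(fits("w19",(p[0]+.001,p[1]+.001),[(zb+.010+z,.049)]))
t=fits("w19",(p[0]+.001,p[1]+.001),[(zb+.010,.049)])[0]
cr("w19",210,120,430,320,3,"c19",[(circ(t,zb+.010,.049*t[2]),(0,0,255))])
E
```

```text
[ 0.4862 -0.0566  0.1337] -90.04438226061899 0.021946831749862988 [ 0.0055 -0.6445  0.2047]
(array([ 0.4876, -0.0555,  0.9936]), np.float64(-54.883838846614466))
(array([ 0.4885, -0.0555,  0.9804]), np.float64(-54.883671461785134))
(array([ 0.4866, -0.0555,  1.0068]), np.float64(-54.88384313255317))
```

View pics/c19.png

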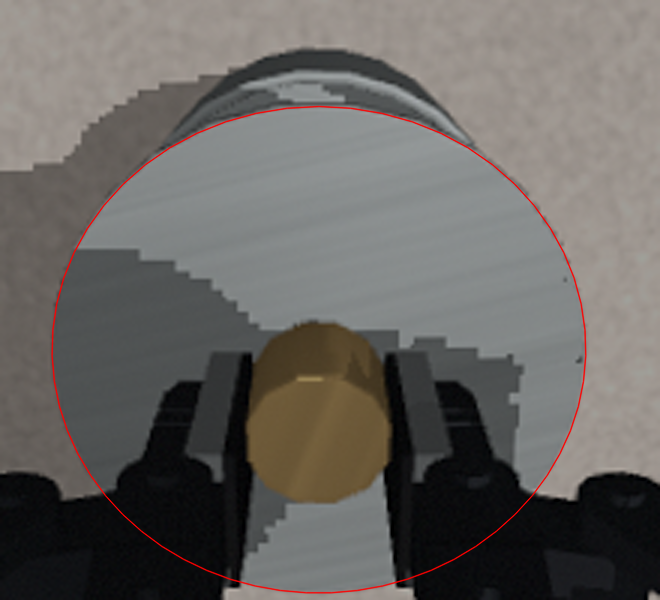

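Request:
send_rows(increments=[0.02,0.0015,0,0,1,0.02,0,0,0,1,0.005,0,0,0,1,0,0,0,0,1,0,0,0,0,1])

```text
time: 27.42
ee_pos: [0.4883, -0.0563, 0.0894]
ee_rot: [0.5, 0.5, 0.5, -0.5]
wrist_force: [0.5, 0.2, -0.3]
finger_gap: 0.0218
```

Request:
send_rows(increments=[0.003,0,0,0,1,0.003,0,0,0,1,0.003,0,0,0,1,0.002,0,0,0,1,0,0,0,0,1])

```text
time: 28.05
ee_pos: [0.4878, -0.0562, 0.0791]
ee_rot: [0.5, 0.5, 0.5, -0.5]
wrist_force: [-6.0, 0.9, 19.8]
finger_gap: 0.0221
```

Request:
send_rows(increments=[0,0,0,0,1,0,0,0,0,1])

```text
time: 28.3
ee_pos: [0.4877, -0.0562, 0.079]
ee_rot: [0.5, 0.5, 0.5, -0.5]
wrist_force: [-5.0, 0.3, 20.5]
finger_gap: 0.0218
```

Request:
send_rows(increments=[-0.001,0,0,0,0.9,0,0,0,0,0.5,0,0,0,0,0.4,-0.05,0,0,0,0.3,-0.05,0,0,0,0])

```text
time: 28.92
ee_pos: [0.4872, -0.0561, 0.1791]
ee_rot: [0.499, 0.499, 0.501, -0.5]
wrist_force: [0.4, -0.0, -0.1]
finger_gap: 0.0757
```

Request:
send_rows(increments=[-0.05,0,0,0,0,0,0,0,0,0,0,0,0,0,0,0,0,0,0,0])

```text
time: 29.42
ee_pos: [0.4867, -0.056, 0.2272]
ee_rot: [0.499, 0.499, 0.501, -0.501]
wrist_force: [-0.2, 0.4, 0.3]
finger_gap: 0.0854
```

```bash
python3 - <<'E'
from h import *
np.set_printoptions(precision=4,suppress=True)
im,_=snap("wrist","w20");p=st()[0];print(p,yaw()*57.3,r.read_state()["finger_gap"],r.read_state()["wrist_force"])
lid=[(.010,.049),(.034,.012)]; rim=[(.06,.047),(.06,.044)]
print("lidset",fits("w20",(.488,-.056),[(.064,.049),(.088,.012)],.008))
for p,z in (((.512,-.33),lid),((.635,.08),rim)):
    print(fits("w20",p,z,.01))
E
```

```text
[ 0.4868 -0.0561  0.2272] -89.99680496925801 0.08561528569285219 [-0.4519 -0.1644  0.4778]
lidset (array([ 0.489 , -0.0554,  0.9893]), np.float64(-131.2360555244357))
(array([ 0.512 , -0.3304,  0.9887]), np.float64(-118.13847469611753))
(array([0.6348, 0.0799, 0.9807]), np.float64(-190.87107023199331))
```

View pics/w20.png

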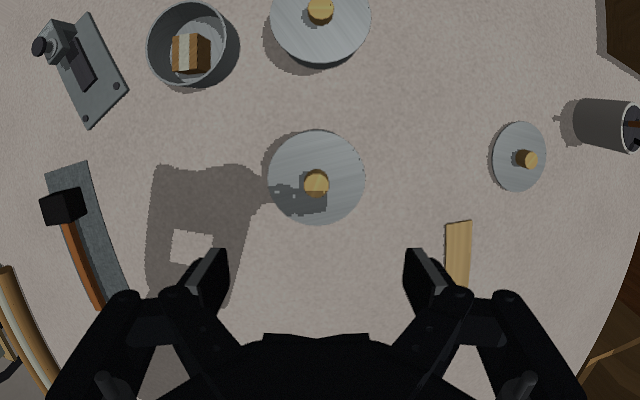

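Request:
send_rows(increments=[0,0.0048,0.0552,0,0,0,0.0048,0.0552,0,0,0,0.0048,0.0552,0,0,0,0.0048,0.0552,0,0,0,0.0048,0.0552,0,0])

```text
time: 30.1
ee_pos: [0.5113, -0.3337, 0.2272]
ee_rot: [0.499, 0.5, 0.501, -0.5]
wrist_force: [1.5, 0.3, 0.8]
finger_gap: 0.0856
```

Request:
send_rows(increments=[0,0,0,0,0,0,0,0,0,0,0,0,0,0,0,0,0,0,0,0])

```text
time: 30.6
ee_pos: [0.5119, -0.331, 0.2287]
ee_rot: [0.5, 0.5, 0.501, -0.5]
wrist_force: [0.9, -0.0, 0.2]
finger_gap: 0.0852
```

```bash
python3 - <<'E'
from h import *
np.set_printoptions(precision=4,suppress=True)
im,_=snap("wrist","w21");p=st()[0];print(p,yaw()*57.3,r.read_state()["finger_gap"],r.read_state()["wrist_force"])
lid=[(.010,.049),(.034,.012)]
print(l:=fits("w21",(.512,-.33),lid,.01))
l=l[0];cr("w21",220,110,420,260,4,"c21",[(circ(l,.01,.049*l[2]),(0,0,255)),(circ(l,.034,.012*l[2]),(0,255,0))])
E
```

```text
[ 0.5119 -0.3312  0.2288] -89.92174026904715 0.08558260511455604 [-0.5582  0.0915 -0.5362]
(array([ 0.5109, -0.3305,  0.9806]), np.float64(-117.76018617586229))
```

View pics/c21.png

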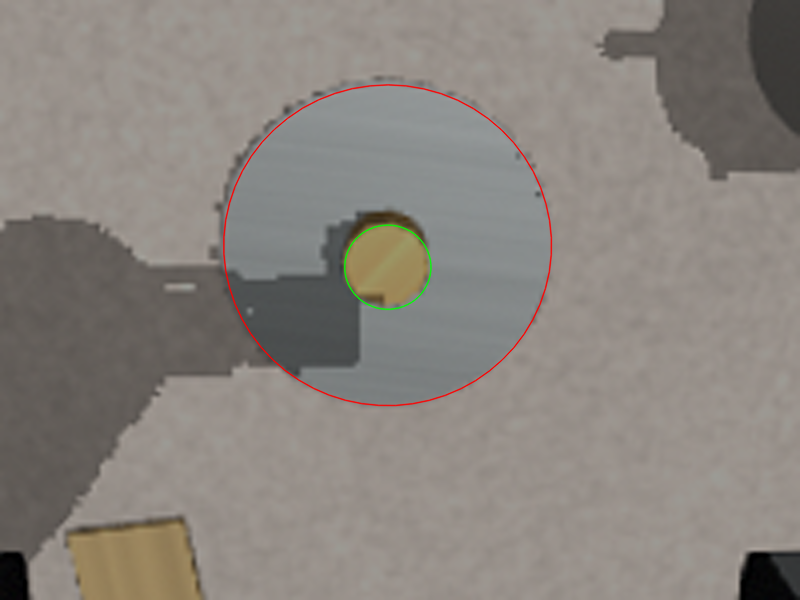

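View pics/w21.png

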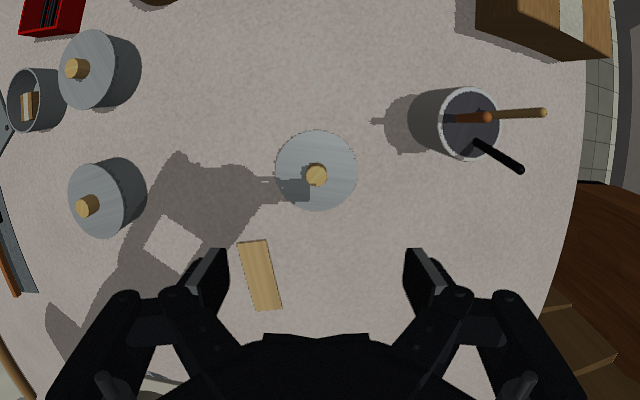

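Request:
send_rows(increments=[0.05,-0.001,0.001,0,0,0.05,0,0,0,0.2,0.055,0,0,0,0.4,0.035,0,0,0,0.4,0.0143,0,0,0,0.4])

```text
time: 31.28
ee_pos: [0.5099, -0.332, 0.0225]
ee_rot: [0.499, 0.5, 0.501, -0.5]
wrist_force: [0.2, 1.0, 0.3]
finger_gap: 0.0514
```

Request:
send_rows(increments=[0,0,0,0,0.4,0,0,0,0,0.4,0,0,0,0,1,0,0,0,0,1,0,0,0,0,1])

```text
time: 31.9
ee_pos: [0.5115, -0.3337, 0.026]
ee_rot: [0.501, 0.5, 0.499, -0.5]
wrist_force: [-0.4, 1.3, 6.7]
finger_gap: 0.0221
```

Request:
send_rows(increments=[0,0,0,0,1])

```text
time: 32.02
ee_pos: [0.5116, -0.3337, 0.026]
ee_rot: [0.501, 0.5, 0.499, -0.5]
wrist_force: [-0.3, 0.7, 7.3]
finger_gap: 0.022
```

```bash
python3 - <<'E'
from h import *
np.set_printoptions(precision=4,suppress=True)
im,_=snap("wrist","w22");p=st()[0];print(p,yaw()*57.3,r.read_state()["finger_gap"],r.read_state()["wrist_force"])
print(fits("w22",(.511,-.3305),[(.010,.049)]))
E
```

```text
[ 0.5116 -0.3337  0.026 ] -89.99684627000637 0.022091198010145526 [-1.1052  1.4646  7.3968]
(array([ 0.5122, -0.3324,  1.0001]), np.float64(-41.053044279946626))
```

Request:
send_rows(increments=[-0.03,0,0,0,1,-0.05,0,0,0,1,-0.04,0.0154,-0.04,0,1,0,0.0154,-0.0516,0,1,0,0.0154,-0.0516,0,1])

```text
time: 32.7
ee_pos: [0.5577, -0.189, 0.1459]
ee_rot: [0.501, 0.501, 0.499, -0.5]
wrist_force: [0.3, -0.4, -1.3]
finger_gap: 0.0219
```

Request:
send_rows(increments=[0,0.0154,-0.0516,0,1,0,0.0154,-0.0516,0,1,0,0.0154,-0.0516,0,1,0,0.0154,-0.0516,0,1,0,0.0151,-0.0631,0,1])

```text
time: 33.33
ee_pos: [0.6336, 0.0786, 0.1451]
ee_rot: [0.5, 0.5, 0.5, -0.5]
wrist_force: [0.1, -0.1, -1.3]
finger_gap: 0.0222
```

Request:
send_rows(increments=[0,0,0,0,1,0,0,0,0,1,0,0,0,0,1,0,0,0,0,1,0,0,0,0,1])

```text
time: 33.95
ee_pos: [0.633, 0.0763, 0.1445]
ee_rot: [-0.5, -0.5, -0.5, 0.5]
wrist_force: [0.4, 0.1, -0.5]
finger_gap: 0.0216
```

```bash
python3 - <<'E'
from h import *
np.set_printoptions(precision=4,suppress=True)
im,_=snap("wrist","w23");p=st()[0];print(p,yaw()*57.3,r.read_state()["finger_gap"],r.read_state()["wrist_force"])
zb=p[2]-.026
t=fits("w23",(p[0]+.001,p[1]+.001),[(zb+.010,.049)])[0]; print(t)
cr("w23",210,100,430,300,3,"c23",[(circ(t,zb+.010,.049*t[2]),(0,0,255)),(circ((.6354,.0806),.06,.047),(0,255,0))])
E
```

```text
[0.633  0.0765 0.1445] -90.0565775821572 0.022311551647094603 [ 0.264  -0.3764 -1.6728]
[0.6328 0.0776 0.9948]
```

View pics/c23.png

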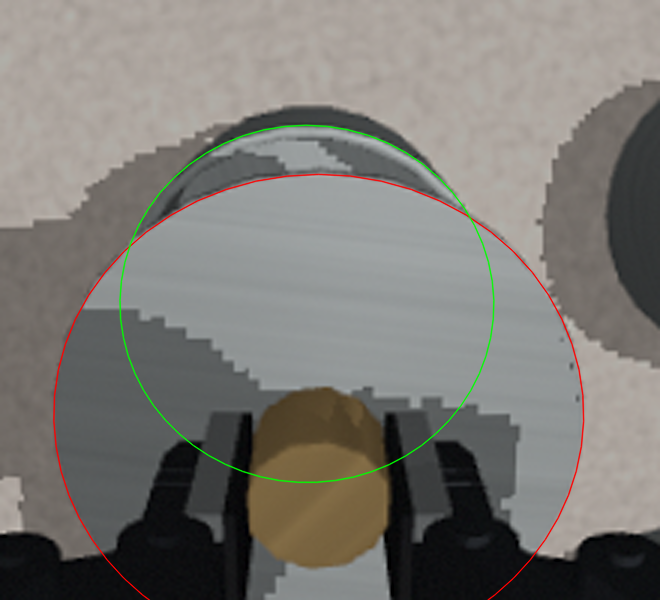

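Request:
send_rows(increments=[0.02,0.0023,-0.0027,0,1,0.02,0,0,0,1,0.014,0,0,0,1,0,0,0,0,1,0,0,0,0,1])

```text
time: 34.62
ee_pos: [0.6356, 0.08, 0.0904]
ee_rot: [0.5, 0.5, 0.5, -0.5]
wrist_force: [0.3, -0.2, -0.7]
finger_gap: 0.022
```

Request:
send_rows(increments=[0.003,0,0,0,1,0.003,0,0,0,1,0.003,0,0,0,1,0.003,0,0,0,1,0,0,0,0,1])

```text
time: 35.25
ee_pos: [0.6354, 0.08, 0.08]
ee_rot: [0.5, 0.5, 0.5, -0.5]
wrist_force: [-5.1, 0.4, 13.1]
finger_gap: 0.0218
```

Request:
send_rows(increments=[0,0,0,0,1,0,0,0,0,1])

```text
time: 35.5
ee_pos: [0.6354, 0.08, 0.08]
ee_rot: [0.5, 0.5, 0.5, -0.5]
wrist_force: [-5.2, -1.1, 12.3]
finger_gap: 0.0221
```

Seated at the expected height; release and check.

Request:
send_rows(increments=[-0.001,0,0,0,0.9,0,0,0,0,0.5,0,0,0,0,0.4,-0.05,0,0,0,0.3,-0.05,0,0,0,0])

```text
time: 36.12
ee_pos: [0.6349, 0.0799, 0.1796]
ee_rot: [-0.5, -0.499, -0.501, 0.501]
wrist_force: [0.6, 0.3, 0.3]
finger_gap: 0.076
```

Request:
send_rows(increments=[-0.05,0,0,0,0,0,0,0,0,0,0,0,0,0,0,0,0,0,0,0])

```text
time: 36.62
ee_pos: [0.6344, 0.0798, 0.2276]
ee_rot: [-0.499, -0.499, -0.501, 0.501]
wrist_force: [0.3, -0.4, -0.2]
finger_gap: 0.0857
```

```bash
python3 - <<'E'
from h import *
np.set_printoptions(precision=4,suppress=True)
im,_=snap("wrist","w24");p=st()[0];print(p,yaw()*57.3,r.read_state()["finger_gap"],r.read_state()["wrist_force"])
print("lidset",fits("w24",(.635,.08),[(.064,.049),(.088,.012)],.008))
E
```

```text
[0.6345 0.0798 0.2276] -89.99599281132056 0.08544174240958878 [ 0.4697 -0.0471 -0.4303]
lidset (array([0.6352, 0.0809, 0.9914]), np.float64(-139.03783346674285))
```

View pics/w24.png

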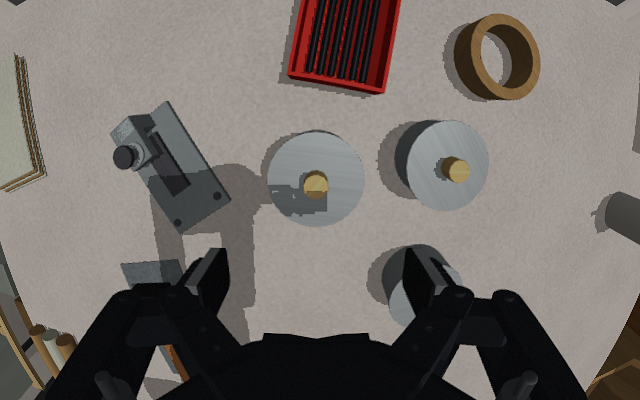

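Request:
send_rows(increments=[0,0,-0.045,0,0,0,0,-0.045,0,0,0,0,-0.045,0,0,0,0,-0.045,0,0,0,0,0,0,0])

```text
time: 37.3
ee_pos: [0.6345, 0.2628, 0.2279]
ee_rot: [0.501, 0.499, 0.501, -0.499]
wrist_force: [-0.9, -0.1, 0.6]
finger_gap: 0.0852
```

Request:
send_rows(increments=[0,0,0,0,0,0,0,0,0,0,0,0,0,0,0])

```text
time: 37.67
ee_pos: [0.6355, 0.2588, 0.2294]
ee_rot: [-0.5, -0.5, -0.5, 0.5]
wrist_force: [-0.1, -0.4, 0.1]
finger_gap: 0.0851
```

```bash
cat >> h.py <<'E'
def dens(P,n=40):
    P=np.asarray(P); return np.vstack([np.linspace(P[i],P[i+1],n,endpoint=False) for i in range(len(P)-1)])
def fitp(name,shape,x0,steps,clip=95):
    """shape(params)->list of Nx3 point sets"""
    im,pose=load(name); c=cam("wrist",pose) if name[0]=="w" else cam("top")
    g=cv2.GaussianBlur(im,(0,0),1.0).astype(float).mean(2)
    G=np.hypot(cv2.Sobel(g,cv2.CV_64F,1,0),cv2.Sobel(g,cv2.CV_64F,0,1)); G=np.minimum(G,np.percentile(G,clip))
    def sc(v):
        s=0
        for P in shape(v):
            q=proj(c,P); s+=map_coordinates(G,[q[:,1],q[:,0]],order=1).mean()
        return -s
    from scipy.optimize import differential_evolution as DE
    x0=np.array(x0);steps=np.array(steps)
    v=DE(sc,list(zip(x0-steps,x0+steps)),seed=1,maxiter=60,popsize=12,tol=1e-6)
    return v.x,v.fun
def punch(v):
    x,y,a=v[:3]; k=v[3] if len(v)>3 else 1
    m=np.array([np.cos(a),np.sin(a)])
    return [dens(rect((x,y),.01,a,.15*k,.09*k)),dens(rect((x,y),.018,a,.05*k,.028*k,-.005*k)[[1,0,3,2]]),circ(np.array([x,y])+m*.035*k,.088,.013*k)]
E
python3 - <<'E'
from h import *
np.set_printoptions(precision=4,suppress=True)
im,_=snap("wrist","w25");p=st()[0];print(p,yaw()*57.3)
v,f=fitp("w25",punch,[.636,.26,.54,.985],[.015,.015,.12,.025]);print(v,f)
cr("w25",220,80,420,280,3,"c25",[(P,(0,0,255)) for P in punch(v)])
E
```

```text
[0.6355 0.259  0.2295] -90.06867732892233
[0.6386 0.2632 0.5484 1.0068] -290.0746430956519
```

View pics/c25.png

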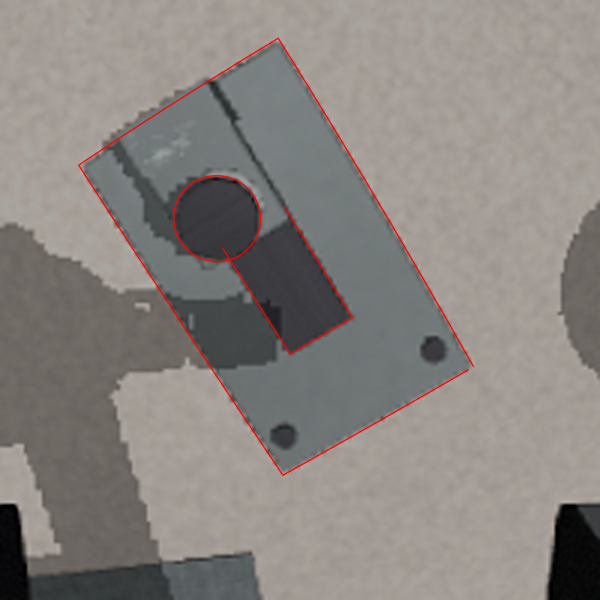

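Request:
send_rows(increments=[0,-0.0275,0.051,0,0,0,-0.0275,0.051,0,0,0,-0.0275,0.051,0,0,0,-0.0275,0.051,0,0,0,-0.0275,0.051,0,0])

```text
time: 38.35
ee_pos: [0.4969, 0.0031, 0.2298]
ee_rot: [0.5, 0.5, 0.5, -0.5]
wrist_force: [0.1, -0.8, 0.2]
finger_gap: 0.0856
```

Request:
send_rows(increments=[0,-0.0275,0.051,0,0,0,-0.0275,0.051,0,0,0,-0.0275,0.051,0,0,0,-0.0275,0.051,0,0,0,-0.0275,0.051,0,0])

```text
time: 38.98
ee_pos: [0.3593, -0.252, 0.23]
ee_rot: [0.5, 0.5, 0.499, -0.5]
wrist_force: [1.6, 0.2, 0.1]
finger_gap: 0.0853
```

Request:
send_rows(increments=[0,0,0,-0.147,0,0,0,0,0,0,0,0,0,0,0,0,0,0,0,0])

```text
time: 39.48
ee_pos: [0.3607, -0.2495, 0.2295]
ee_rot: [0.535, 0.462, 0.535, -0.462]
wrist_force: [-0.2, -0.1, 0.8]
finger_gap: 0.0854
```

```bash
cat >> h.py <<'E'
def tag(v,z=.006):
    k=v[3] if len(v)>3 else 1
    return [dens(rect(v,z,v[2],.11*k,.04*k))]
E
python3 - <<'E'
from h import *
np.set_printoptions(precision=4,suppress=True)
im,_=snap("wrist","w26");p=st()[0];print(p,yaw()*57.3,r.read_state()["joints"])
v,f=fitp("w26",tag,[.363,-.254,.147,.985],[.02,.02,.15,.025]);print(v,v[2]*57.3,f)
cr("w26",220,80,420,280,3,"c26",[(P,(0,0,255)) for P in tag(v)])
E
```

```text
[ 0.3608 -0.2495  0.2294] -81.55221083697896 [-0.6322  0.1603  2.0334 -0.      0.9478  0.791 ]
[ 0.3651 -0.2531  0.1472  1.01  ] 8.43450182335553 -57.34205915780535
```

View pics/c26.png

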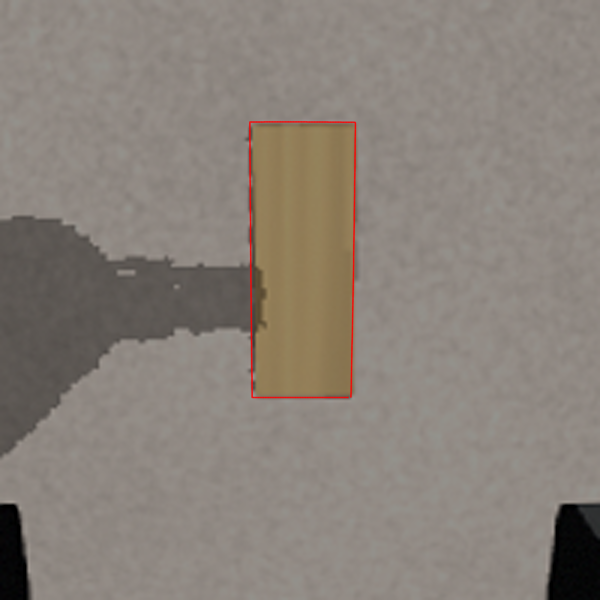

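Request:
send_rows(increments=[0.05,-0.0241,0.0058,0,0,0.055,0,0,0,0,0.055,0,0,0,0,0.035,0,0,0,0.2,0.015,0,0,0,0.3])

```text
time: 40.15
ee_pos: [0.337, -0.2584, 0.0177]
ee_rot: [0.534, 0.462, 0.537, -0.462]
wrist_force: [-0.8, 0.4, 1.1]
finger_gap: 0.0598
```

Request:
send_rows(increments=[0.005,0,0,0,0.35,0.003,0,0,0,0.35,0,0,0,0,0.4,0,0,0,0,0.4,0,0,0,0,0.4], newtons=50)

```text
time: 40.78
ee_pos: [0.3377, -0.2596, 0.0119]
ee_rot: [0.536, 0.462, 0.535, -0.462]
wrist_force: [-0.2, 0.0, 0.8]
finger_gap: 0.0515
```

```bash
python3 - <<'E'
from h import *
np.set_printoptions(precision=4,suppress=True)
im,_=snap("wrist","w27");p=st()[0];print(p,yaw()*57.3,r.read_state()["finger_gap"],r.read_state()["wrist_force"])
E
```

```text
[ 0.3376 -0.2596  0.0118] -81.5763147359549 0.05106548686353584 [-0.299  -0.6486  1.4202]
```

View pics/w27.png

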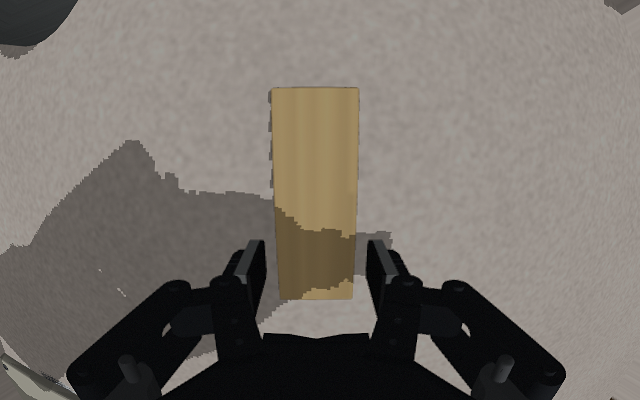

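Request:
send_rows(increments=[0.0025,0,0,0,0.4,0.002,0,0,0,0.45,0,0,0,0,0.45,0,0,0,0,0.45])

```text
time: 41.32
ee_pos: [0.3374, -0.2593, 0.0068]
ee_rot: [0.535, 0.462, 0.536, -0.462]
wrist_force: [-0.1, 0.8, 0.4]
finger_gap: 0.0466
```

Request:
send_rows(increments=[0,0,0,0,1,0,0,0,0,1,0,0,0,0,1,0,0,0,0,1])

```text
time: 41.82
ee_pos: [0.3374, -0.2594, 0.0072]
ee_rot: [0.535, 0.462, 0.535, -0.462]
wrist_force: [-0.6, 1.1, 5.9]
finger_gap: 0.0381
```

```bash
python3 - <<'E'
from h import *
np.set_printoptions(precision=4,suppress=True)
im,_=snap("wrist","w28");p=st()[0];print(p,yaw()*57.3,r.read_state()["finger_gap"],r.read_state()["wrist_force"])
v,f=fitp("w28",lambda v:[tag(v)[0][np.r_[40:80]],tag(v)[0][np.r_[20:40]],tag(v)[0][np.r_[80:100]]],[.3651,-.2531,.1472],[.008,.008,.1]);print(v,v[2]*57.3,f)
cr("w28",220,60,420,320,2.3,"c28",[(P,(0,0,255)) for P in tag(v)])
E
```

```text
[ 0.3374 -0.2594  0.0072] -81.57245748674984 0.03828330050909055 [-0.6192  0.164   6.001 ]
[ 0.3654 -0.254   0.1462] 8.37976086055089 -122.59844335666844
```

View pics/c28.png

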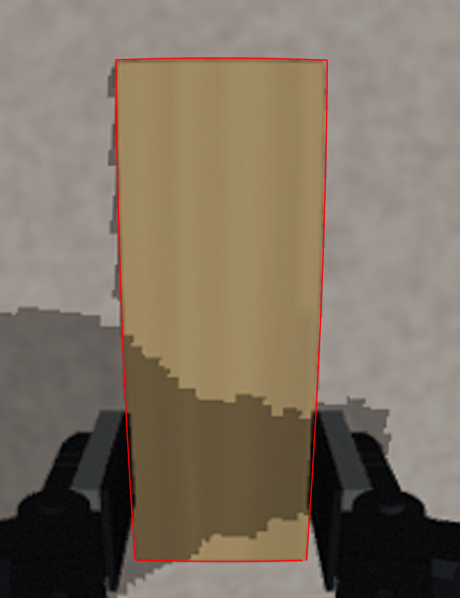

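Request:
send_rows(increments=[-0.02,0,0,0,1,-0.04,0,0,0,1,-0.05,0,0,0,1,-0.04,0,0,0,1,0,0,0,0,1], newtons=70)

```text
time: 42.5
ee_pos: [0.339, -0.2606, 0.1596]
ee_rot: [0.538, 0.462, 0.533, -0.462]
wrist_force: [0.7, -0.8, -1.2]
finger_gap: 0.0374
```

```bash
python3 - <<'E'
from h import *
im,_=snap("wrist","w29");p=st()[0];print(p,yaw()*57.3,r.read_state()["finger_gap"],r.read_state()["wrist_force"])
E
```

```text
[ 0.33801147 -0.2598442   0.15795504] -81.57179552309876 0.03735086774468413 [ 0.64370333 -0.12790082 -0.20741069]
```

View pics/w29.png

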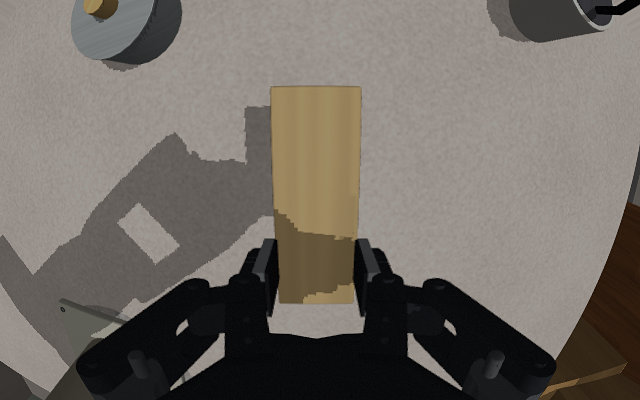

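Held, no visible sag. Carry to the punch.

Request:
send_rows(increments=[0,0.0284,-0.0468,0,1,0,0.0284,-0.0468,0,1,0,0.0284,-0.0468,0,1,0,0.0284,-0.0468,0,1,0,0.0284,-0.0468,0,1])

```text
time: 43.18
ee_pos: [0.443, -0.0053, 0.1553]
ee_rot: [0.535, 0.461, 0.536, -0.463]
wrist_force: [0.7, -0.1, -0.5]
finger_gap: 0.0375
```

Request:
send_rows(increments=[0,0.0284,-0.0468,0,1,0,0.0284,-0.0468,0,1,0,0.0284,-0.0468,0,1,0,0.0284,-0.0468,0,1,0,0,0,-0.1338,1])

```text
time: 43.8
ee_pos: [0.529, 0.1979, 0.1548]
ee_rot: [0.566, 0.423, 0.567, -0.423]
wrist_force: [-1.4, -0.8, -0.4]
finger_gap: 0.0372
```

Request:
send_rows(increments=[0,0,0,-0.1338,1,0,0,0,-0.1338,1,0,0,0,0,1,0,0,0,0,1,0,0,0,0,1])

```text
time: 44.42
ee_pos: [0.5283, 0.1946, 0.1565]
ee_rot: [0.616, 0.346, 0.617, -0.347]
wrist_force: [0.2, -0.4, 0.1]
finger_gap: 0.0376
```

```bash
python3 - <<'E'
from h import *
np.set_printoptions(precision=4,suppress=True)
im,_=snap("wrist","w30");p=st()[0];print(p,yaw()*57.3,r.read_state()["finger_gap"],r.read_state()["wrist_force"])
print("to start",delta(np.array([.5289,.1951,.0285])-p))
E
```

```text
[0.5284 0.1946 0.1566] -58.64495444063464 0.03733402817921779 [ 0.3562 -0.106   0.1016]
to start [ 0.1281  0.0007 -0.0001]
```

View pics/w30.png

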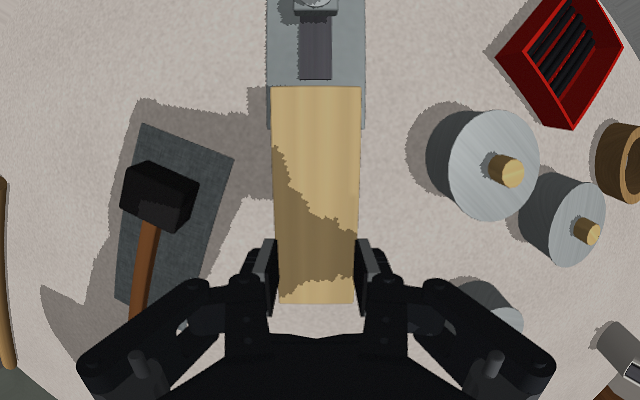

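Request:
send_rows(increments=[0.05,0,0,0,1,0.05,0,0,0,1,0.018,0,0,0,1,0.006,0,0,0,1,0,0,0,0,1])

```text
time: 45.1
ee_pos: [0.5293, 0.195, 0.0339]
ee_rot: [0.617, 0.346, 0.616, -0.346]
wrist_force: [-0.3, 0.8, 0.3]
finger_gap: 0.0376
```

Request:
send_rows(increments=[0,0,0,0,1,0,0,0,0,1])

```text
time: 45.35
ee_pos: [0.5293, 0.195, 0.0341]
ee_rot: [0.617, 0.346, 0.616, -0.345]
wrist_force: [0.3, 0.0, -1.1]
finger_gap: 0.0374
```

```bash
python3 - <<'E'
from h import *
np.set_printoptions(precision=4,suppress=True)
im,_=snap("wrist","w31");p=st()[0];print(p,yaw()*57.3,r.read_state()["finger_gap"],r.read_state()["wrist_force"])
print("to end",delta(np.array([.6057,.2421,.0285])-p))
E
```

```text
[0.5291 0.195  0.0339] -58.572008010949034 0.037152946806246256 [ 0.2551  0.3778 -0.2049]
to end [ 0.0055  0.09   -0.0003]
```

View pics/w31.png

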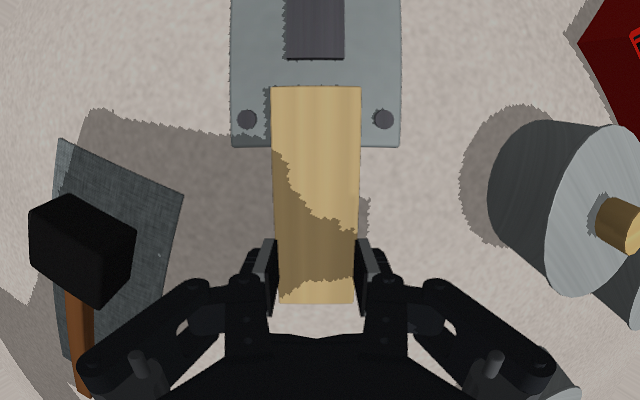

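Request:
send_rows(increments=[0.0045,0,0,0,1,0,0.02,0,0,1,0,0.025,0,0,1,0,0.025,0,0,1,0,0.012,0,0,1])

```text
time: 46.02
ee_pos: [0.5994, 0.2381, 0.0283]
ee_rot: [0.617, 0.346, 0.617, -0.346]
wrist_force: [-1.3, 0.3, -0.0]
finger_gap: 0.0373
```

Request:
send_rows(increments=[0,0.008,0,0,1,0,0,0,0,1,0,0,0,0,1,0,0,0,0,1])

```text
time: 46.52
ee_pos: [0.6047, 0.2414, 0.0284]
ee_rot: [0.617, 0.346, 0.617, -0.346]
wrist_force: [0.2, -0.2, -0.4]
finger_gap: 0.0368
```

```bash
python3 - <<'E'
from h import *
np.set_printoptions(precision=4,suppress=True)
im,_=snap("wrist","w32");p=st()[0];print(p,yaw()*57.3,r.read_state()["finger_gap"],r.read_state()["wrist_force"])
print("to end",delta(np.array([.6057,.2421,.0252])-p))
E
```

```text
[0.6049 0.2414 0.0284] -58.5812204464701 0.037600323782825455 [ 0.5387  0.4233 -0.7984]
to end [ 0.0032  0.001  -0.0002]
```

View pics/w32.png

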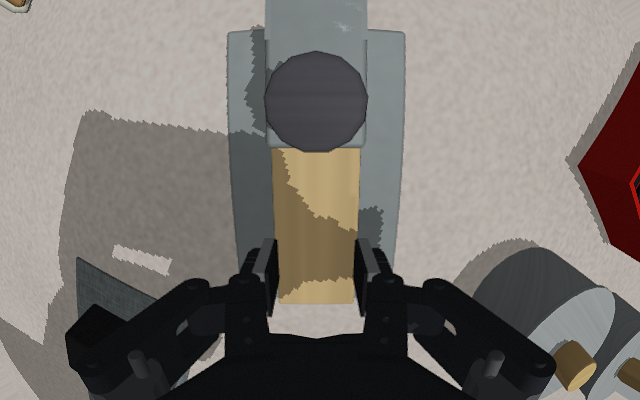

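Request:
send_rows(increments=[0.002,0.001,0,0,1,0.0013,0,0,0,1,0,0,0,0,1,0,0,0,0,1])

```text
time: 47.08
ee_pos: [0.6062, 0.2422, 0.0254]
ee_rot: [0.617, 0.346, 0.617, -0.346]
wrist_force: [-1.0, -1.4, 4.8]
finger_gap: 0.0373
```

Request:
send_rows(increments=[0,0,0,0,0.45,0,0,0,0,0.4,0,0,0,0,0.4,-0.03,0,0,0,0.3,-0.04,-0.02,0,0,0.3])

```text
time: 47.7
ee_pos: [0.5892, 0.2319, 0.0949]
ee_rot: [0.617, 0.346, 0.617, -0.346]
wrist_force: [0.5, -0.1, 0.9]
finger_gap: 0.0596
```

Request:
send_rows(increments=[-0.05,-0.03,0,0,0.2,-0.05,-0.05,0,0,0,0,0,0,0,0,0,0,0,0,0,0,0,0,0,0])

```text
time: 48.32
ee_pos: [0.5259, 0.1933, 0.188]
ee_rot: [0.616, 0.345, 0.617, -0.346]
wrist_force: [0.9, -0.0, 0.2]
finger_gap: 0.0851
```

```bash
python3 - <<'E'
from h import *
np.set_printoptions(precision=4,suppress=True)
im,_=snap("wrist","w33");p=st()[0];print(p,yaw()*57.3,r.read_state()["finger_gap"],r.read_state()["wrist_force"])
E
```

```text
[0.5258 0.1933 0.1879] -58.56092528348359 0.0852976107517185 [ 0.3189 -0.1599 -0.1346]
```

View pics/w33.png

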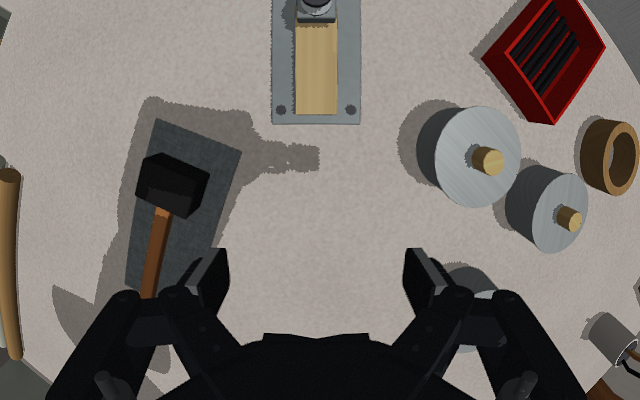

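Request:
send_rows(increments=[-0.02,-0.0154,-0.0443,0,0,-0.02,-0.0154,-0.0443,0,0,0,-0.0154,-0.0443,0,0,0,-0.0154,-0.0443,0,0,0,0,0,0.148,0])

```text
time: 49.0
ee_pos: [0.3786, 0.3138, 0.2283]
ee_rot: [0.589, 0.39, 0.59, -0.391]
wrist_force: [0.5, 0.2, 0.0]
finger_gap: 0.0855
```

Request:
send_rows(increments=[0,0,0,0.148,0,0,0,0,0.147,0,0,0,0,0,0,0,0,0,0,0,0,0,0,0,0])

```text
time: 49.62
ee_pos: [0.3809, 0.3122, 0.229]
ee_rot: [0.526, 0.472, 0.526, -0.473]
wrist_force: [-0.2, -0.7, 0.2]
finger_gap: 0.0853
```

```bash
cat >> h.py <<'E'
def mal(v):
    x,y,a=v[:3]  # mallet origin xy, on pad z=.003
    return [dens(rect((x,y),.047,a,.044,.066,.07)),dens(rect((x,y),.034,a,.13,.018,-.045)[[1,0,3,2]])]
def padf(v): return [dens(rect(v[:2],.003,v[2],.24,.11))]
E
python3 - <<'E'
from h import *
np.set_printoptions(precision=4,suppress=True)
im,_=snap("wrist","w34");p=st()[0];print(p,yaw()*57.3,r.read_state()["joints"])
v,f=fitp("w34",mal,[.372,.312,.11],[.015,.015,.15]);print(v,v[2]*57.3,f)
u,f=fitp("w34",padf,[.381,.3115,.15],[.015,.015,.15]);print(u,u[2]*57.3,f)
cr("w34",200,40,460,300,2.3,"c34",[(P,(0,0,255)) for P in mal(v)+padf(u)])
E
```

```text
[0.3808 0.3121 0.2291] -83.89299247813096 [0.6624 0.2423 1.9261 0.     0.9735 2.1265]
[0.3763 0.3155 0.1367] 7.8311657358239115 -176.52627079773305
[0.3826 0.3127 0.1532] 8.777427164954386 -106.04070040227234
```

View pics/c34.png

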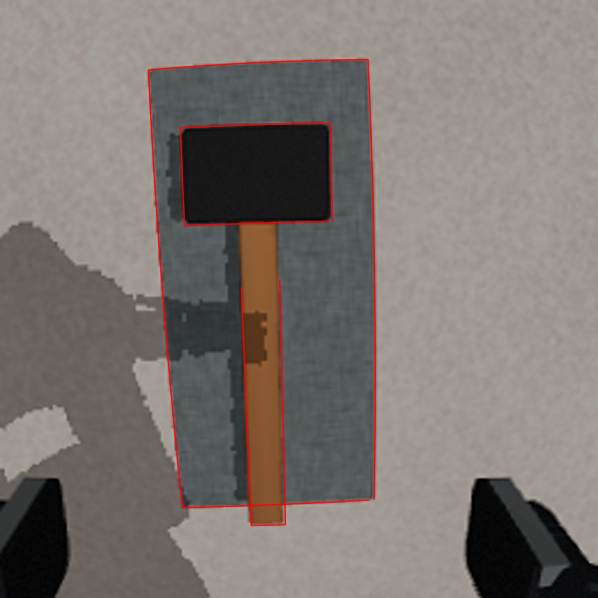

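Request:
send_rows(increments=[0.05,0.005,-0.0025,-0.028,0,0.055,0,0,0,0,0.055,0,0,0,0,0.035,0,0,0,0.2,0.013,0,0,0,0.4])

```text
time: 50.3
ee_pos: [0.3846, 0.3144, 0.0195]
ee_rot: [0.532, 0.464, 0.533, -0.467]
wrist_force: [-1.0, 0.1, 0.9]
finger_gap: 0.052
```

Request:
send_rows(increments=[0.0066,0,0,0,0.4,0,0,0,0,0.4,0,0,0,0,0.4,0,0,0,0,0.4], newtons=100)

```text
time: 50.8
ee_pos: [0.386, 0.3156, 0.0156]
ee_rot: [0.532, 0.466, 0.532, -0.465]
wrist_force: [-0.1, -0.9, -0.3]
finger_gap: 0.0511
```

```bash
python3 - <<'E'
from h import *
im,_=snap("wrist","w35");p=st()[0];print(p,yaw()*57.3,r.read_state()["finger_gap"],r.read_state()["wrist_force"])
E
```

```text
[0.38593915 0.31550994 0.01549023] -82.34675195469804 0.051503611469489965 [-0.58551673  0.46433526  0.13383203]
```

View pics/w35.png

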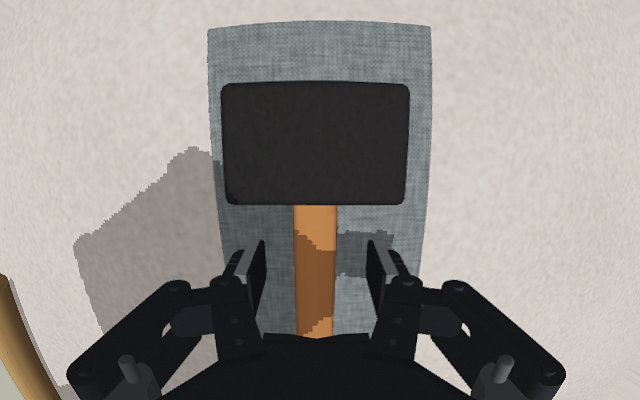

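Centred on the handle; close.

Request:
send_rows(increments=[0,0,0,0,1,0,0,0,0,1,0,0,0,0,1,0,0,0,0,1])

```text
time: 51.35
ee_pos: [0.3855, 0.3152, 0.015]
ee_rot: [0.532, 0.466, 0.532, -0.465]
wrist_force: [-0.7, -0.3, 5.8]
finger_gap: 0.0163
```

```bash
python3 - <<'E'
from h import *
np.set_printoptions(precision=4,suppress=True)
im,_=snap("wrist","w36");p=st()[0];print(p,yaw()*57.3,r.read_state()["finger_gap"],r.read_state()["wrist_force"])
v,f=fitp("w36",lambda v:mal(v)[:1],[.376,.315,.13],[.01,.01,.15]);print(v,v[2]*57.3,f)
E
```

```text
[0.3856 0.3152 0.015 ] -82.34783220489484 0.016838487873083084 [-0.8302 -1.2529  5.2889]
[0.3768 0.3152 0.138 ] 7.908680094610924 -52.38794614271499
```

Request:
send_rows(increments=[-0.01,0,0,0,1,-0.02,0,0,0,1,-0.045,0,0,0,1,-0.045,0,0,0,1,0,0,0,0,1])

```text
time: 52.02
ee_pos: [0.3872, 0.3164, 0.138]
ee_rot: [0.533, 0.468, 0.532, -0.463]
wrist_force: [0.8, 0.5, -2.8]
finger_gap: 0.0164
```

Request:
send_rows(increments=[0,0.0536,0.0181,0,1,0,0.0536,0.0181,0,1,0,0.0536,0.0182,0,1,0,0.0536,0.0182,0,1,0,0,0,0,1])

```text
time: 52.65
ee_pos: [0.6106, 0.2703, 0.133]
ee_rot: [0.532, 0.466, 0.531, -0.466]
wrist_force: [-0.9, 0.0, -2.7]
finger_gap: 0.0162
```

Request:
send_rows(increments=[0,0,0,0,1,0,0,0,0,1,0,0,0,0,1])

```text
time: 53.02
ee_pos: [0.6065, 0.2722, 0.1346]
ee_rot: [0.532, 0.465, 0.533, -0.465]
wrist_force: [0.4, 0.6, -2.4]
finger_gap: 0.016
```

```bash
python3 - <<'E'
from h import *
np.set_printoptions(precision=4,suppress=True)
im,_=snap("wrist","w37");p=st()[0];print(p,yaw()*57.3,r.read_state()["finger_gap"],r.read_state()["wrist_force"],r.read_state()["joints"])
print(delta(np.array([.6077,.2718,.1])-p))
im,_=snap("scene","s37")
cv2.imwrite("pics/s37c.png",cv2.resize(im[80:280,230:480],None,fx=3,fy=3,interpolation=cv2.INTER_CUBIC))
E
```

```text
[0.6068 0.2722 0.1348] -82.29281783811182 0.016500924932913448 [-0.2032 -0.5783 -2.8081] [0.4038 0.6026 1.5989 0.     0.9404 1.84  ]
[0.0348 0.0008 0.0005]
```

View pics/w37.png

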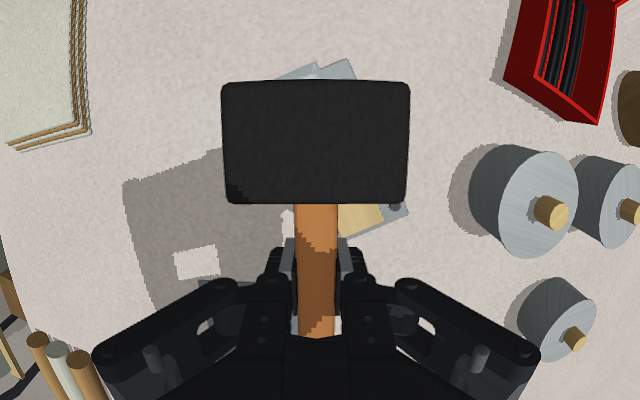

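View pics/s37c.png

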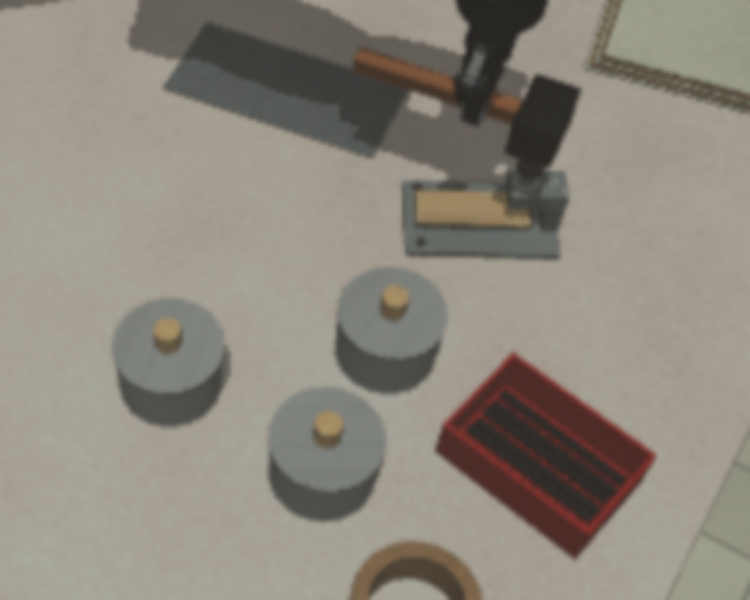

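Request:
send_rows(increments=[0.02,0.001,0.0005,0,1,0.012,0,0,0,1,0.01,0,0,0,1,0.007,0,0,0,1,0,0,0,0,1], newtons=120)

```text
time: 53.75
ee_pos: [0.6086, 0.2717, 0.0864]
ee_rot: [0.532, 0.466, 0.532, -0.465]
wrist_force: [-5.2, -0.4, 6.5]
finger_gap: 0.016
```

Request:
send_rows(increments=[0,0,0,0,1])

```text
time: 53.88
ee_pos: [0.6086, 0.2717, 0.0864]
ee_rot: [0.532, 0.466, 0.532, -0.465]
wrist_force: [-4.9, 0.3, 6.2]
finger_gap: 0.0162
```

```bash
python3 - <<'E'
from h import *
np.set_printoptions(precision=4,suppress=True)
im,_=snap("wrist","w38");p=st()[0];print(p,yaw()*57.3,r.read_state()["finger_gap"],r.read_state()["wrist_force"],r.read_state()["wrist_torque"])
im,_=snap("scene","s38")
cv2.imwrite("pics/s38c.png",cv2.resize(im[80:180,340:440],None,fx=6,fy=6,interpolation=cv2.INTER_CUBIC))
v,f=fitp("w38",lambda v:[dens(rect(v,p[2]+.032,v[2],.044,.066))],[p[0]+.0597,p[1]+.0098,.138],[.01,.01,.15]);print(v,v[2]*57.3,f)
cr("w38",200,60,430,220,3,"c38")
E
```

```text
[0.6086 0.2717 0.0864] -82.34904215767692 0.015933567884855147 [-5.0623 -0.0832  6.4056] [-0.0161  0.5455  0.088 ]
[0.6685 0.2807 0.1334] 7.645720274288867 -124.81860791156348
```

View pics/c38.png

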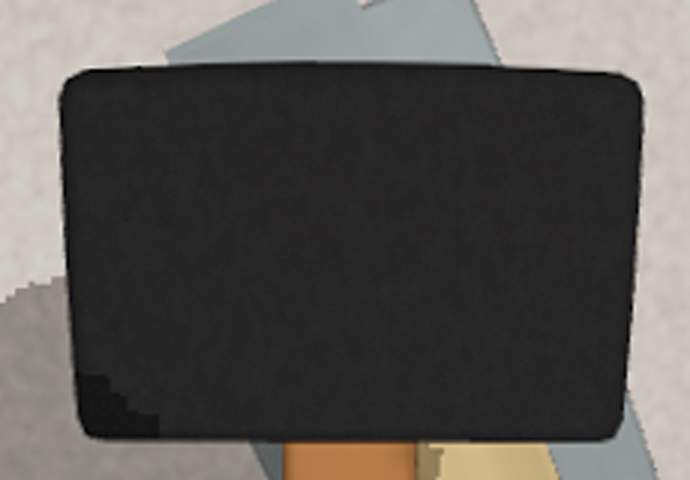

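View pics/s38c.png

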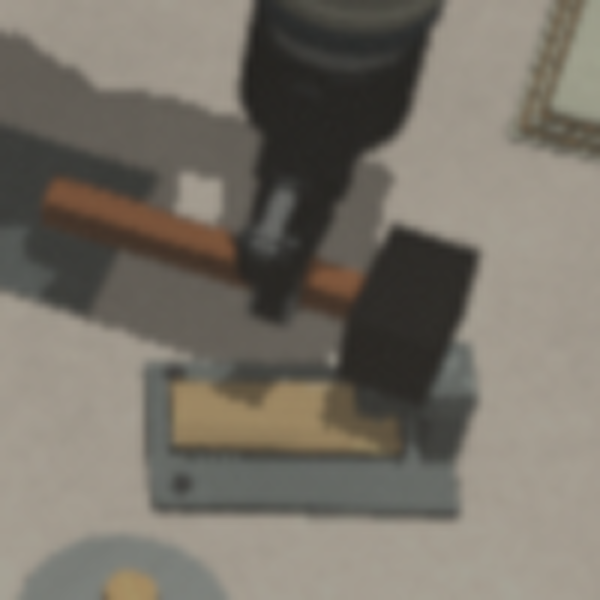

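Request:
send_rows(increments=[0.003,0,0,0,1,0,0,0,0,1,0,0,0,0,1])

```text
time: 54.35
ee_pos: [0.6086, 0.2718, 0.0853]
ee_rot: [0.532, 0.466, 0.532, -0.465]
wrist_force: [-11.6, -2.4, 20.5]
finger_gap: 0.0158
```

Request:
send_rows(increments=[-0.01,0,0,0,1,-0.02,0,0,0,1,-0.03,0,0,0,1,0,0,0,0,1,0,0,0,0,1])

```text
time: 54.98
ee_pos: [0.6083, 0.2712, 0.142]
ee_rot: [0.532, 0.465, 0.532, -0.466]
wrist_force: [-0.1, -0.4, -2.9]
finger_gap: 0.0158
```

Request:
send_rows(increments=[0,0,0,0,1,0,0,0,0,1])

```text
time: 55.22
ee_pos: [0.6082, 0.2712, 0.1416]
ee_rot: [0.532, 0.465, 0.533, -0.466]
wrist_force: [0.9, -0.8, -2.9]
finger_gap: 0.0159
```

```bash
python3 - <<'E'
from h import *
np.set_printoptions(precision=4,suppress=True)
im,_=snap("wrist","w39");p=st()[0];print(p,yaw()*57.3,r.read_state()["finger_gap"],r.read_state()["wrist_force"])
print(delta(np.array([.3855,.3152,p[2]])-p))
a=load("w37")[0]; cv2.imwrite("pics/cmp.png",np.hstack([a[60:360,180:460],im[60:360,180:460]]))
E
```

```text
[0.6083 0.2712 0.1418] -82.35079294376588 0.015845077908029602 [-0.2915 -0.127  -3.0015]
[ 0.0003 -0.215  -0.0733]
```

View pics/cmp.png

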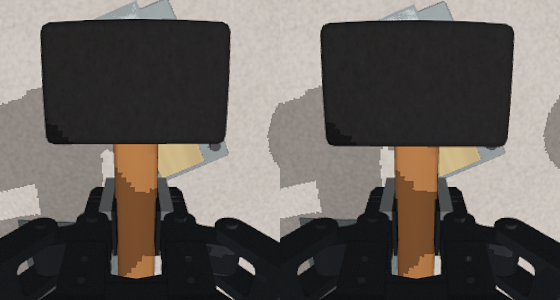

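Request:
send_rows(increments=[0,-0.0515,-0.0183,0,1,0,-0.0515,-0.0183,0,1,0,-0.0515,-0.0183,0,1,0,-0.0515,-0.0183,0,1,0,0,0,0,1])

```text
time: 55.9
ee_pos: [0.3909, 0.3163, 0.1423]
ee_rot: [0.533, 0.464, 0.533, -0.466]
wrist_force: [1.1, 0.2, -2.4]
finger_gap: 0.0159
```

Request:
send_rows(increments=[0,0,0,0,1,0.045,0,0,0,1,0.045,0,0,0,1,0.015,0,0,0,1,0,0,0,0,1])

```text
time: 56.52
ee_pos: [0.3953, 0.3162, 0.0371]
ee_rot: [0.532, 0.465, 0.532, -0.466]
wrist_force: [-0.9, 0.6, -2.2]
finger_gap: 0.016
```

Request:
send_rows(increments=[0,0,0,0,1,0,0,0,0,1])

```text
time: 56.78
ee_pos: [0.3958, 0.3172, 0.0391]
ee_rot: [0.532, 0.466, 0.532, -0.465]
wrist_force: [0.4, 0.6, -2.1]
finger_gap: 0.0162
```

```bash
python3 - <<'E'
from h import *
np.set_printoptions(precision=4,suppress=True)
im,_=snap("wrist","w40");p=st()[0];print(p,yaw()*57.3,r.read_state()["finger_gap"],r.read_state()["wrist_force"])
E
```

```text
[0.3956 0.3171 0.039 ] -82.35140506301741 0.01613925841289051 [-0.2979 -0.3085 -1.9532]
```

View pics/w40.png

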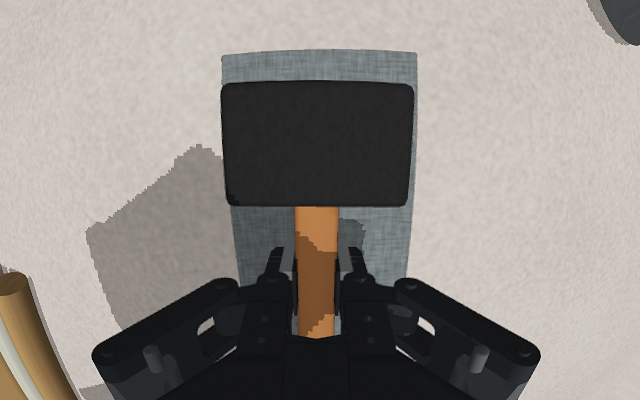

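Over the pad. Lower onto it (target TCP about 0.015) and feel for contact.

Request:
send_rows(increments=[0.015,0,0,0,1,0.006,0,0,0,1,0.003,0,0,0,1,0,0,0,0,1,0,0,0,0,1])

```text
time: 57.45
ee_pos: [0.3942, 0.3161, 0.0139]
ee_rot: [0.532, 0.465, 0.532, -0.466]
wrist_force: [-3.7, -1.7, 6.3]
finger_gap: 0.0162
```

Request:
send_rows(increments=[0,0,0,0,0.7,0,0,0,0,0.5,0,0,0,0,0.4,0,0,0,0,0.4,-0.03,0,0,0,0.3])

```text
time: 58.08
ee_pos: [0.3936, 0.3156, 0.0425]
ee_rot: [0.532, 0.464, 0.533, -0.467]
wrist_force: [0.1, 0.1, 1.0]
finger_gap: 0.0597
```

Request:
send_rows(increments=[-0.05,0,0,0,0,-0.05,0,0,0,0,-0.05,0,0,0,0,-0.04,0,0,0,0,0,0,0,0,0])

```text
time: 58.7
ee_pos: [0.3964, 0.3177, 0.237]
ee_rot: [0.533, 0.468, 0.532, -0.463]
wrist_force: [0.4, 0.4, 0.0]
finger_gap: 0.085
```

Request:
send_rows(increments=[0,0,0,0,0,0,0,0,0,0])

```text
time: 58.95
ee_pos: [0.3941, 0.3159, 0.2322]
ee_rot: [0.532, 0.465, 0.532, -0.467]
wrist_force: [0.5, -0.4, -1.0]
finger_gap: 0.0856
```

```bash
python3 - <<'E'
from h import *
np.set_printoptions(precision=4,suppress=True)
im,_=snap("wrist","w41");p=st()[0];print(p,yaw()*57.3,r.read_state()["finger_gap"],r.read_state()["wrist_force"])
v,f=fitp("w41",mal,[.386,.315,.13],[.015,.015,.15]);print(v,v[2]*57.3,f)
u,f=fitp("w41",padf,[.381,.3115,.15],[.015,.015,.15]);print(u,u[2]*57.3,f)
cr("w41",200,40,460,300,2.3,"c41",[(P,(0,0,255)) for P in mal(v)+padf(u)])
E
```

```text
[0.3941 0.316  0.2323] -82.3514284480218 0.08544344926125921 [-0.4959  1.1124  0.1202]
[0.3859 0.3158 0.1338] 7.668044482837443 -172.98919319498373
[0.3824 0.3127 0.1545] 8.85041004681118 -110.90807552760036
```

View pics/c41.png

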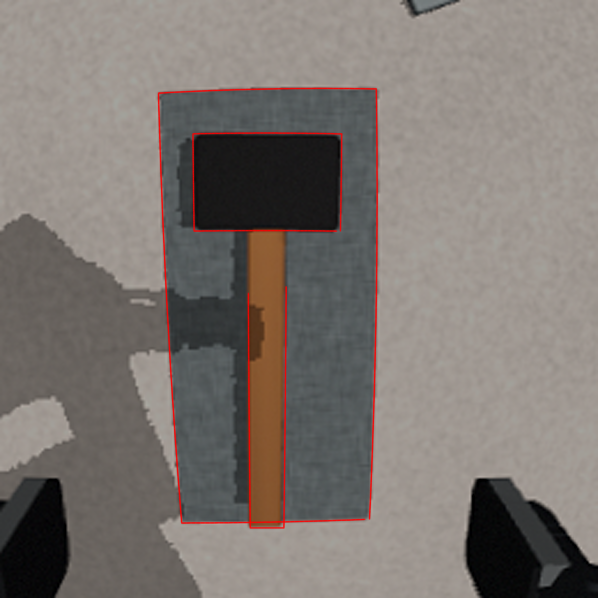

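Request:
send_rows(increments=[0,0.0538,0.0239,0,0,0,0.0538,0.0239,0,0,0,0.0538,0.0239,0,0,0,0.0538,0.0239,0,0,0,0,0,0,0])

```text
time: 59.62
ee_pos: [0.624, 0.2486, 0.2317]
ee_rot: [0.532, 0.466, 0.531, -0.467]
wrist_force: [-1.0, -0.8, -0.1]
finger_gap: 0.0855
```

Request:
send_rows(increments=[0,0,0,0,0,0,0,0,0,0,0,0,0,0,0])

```text
time: 60.0
ee_pos: [0.6199, 0.251, 0.2338]
ee_rot: [0.532, 0.465, 0.533, -0.465]
wrist_force: [-0.7, 0.4, -0.7]
finger_gap: 0.0856
```

```bash
python3 - <<'E'
from h import *
np.set_printoptions(precision=4,suppress=True)
im,_=snap("wrist","w42");p=st()[0];print(p,yaw()*57.3)
v,f=fitp("w42",punch,[.6386,.2632,.548],[.008,.008,.06]);print(v,f)
a=v[2];pt=lambda t:tag([v[0]+t[0]*np.cos(a)-t[1]*np.sin(a),v[1]+t[0]*np.sin(a)+t[1]*np.cos(a),a+t[2]],.024)[0][np.r_[0:20,60:80,80:100,100:160]]
t,f=fitp("w42",lambda t:[tag([v[0]+t[0]*np.cos(a)-t[1]*np.sin(a),v[1]+t[0]*np.sin(a)+t[1]*np.cos(a),a+t[2]],.024)[0][np.r_[0:22,98:160]]],[-.01,0,0],[.008,.006,.06]);print("tag in punch",t,f)
cr("w42",220,80,420,280,3,"c42",[(P,(0,0,255)) for P in punch(v)]+[(tag([v[0]+t[0]*np.cos(a)-t[1]*np.sin(a),v[1]+t[0]*np.sin(a)+t[1]*np.cos(a),a+t[2]],.024)[0],(0,255,0))])
E
```

```text
[0.6201 0.251  0.234 ] -82.28931229795964
[0.6386 0.2632 0.5476] -218.76440986035982
tag in punch [-0.0156 -0.0001  0.0114] -77.7681072770034
```

View pics/c42.png

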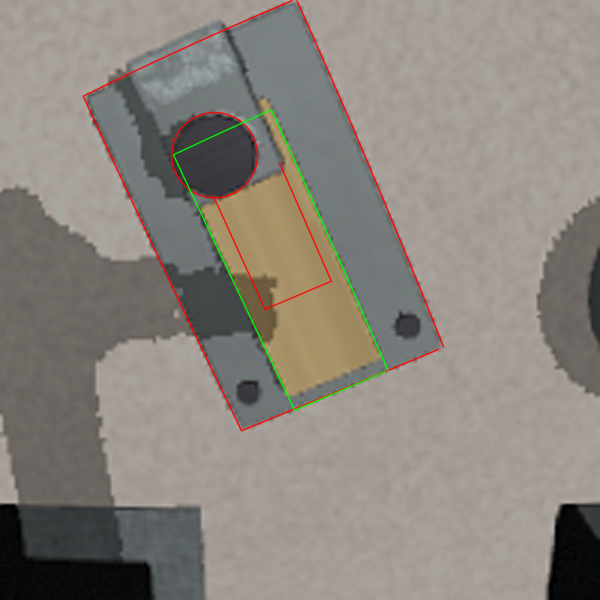

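View pics/w42.png

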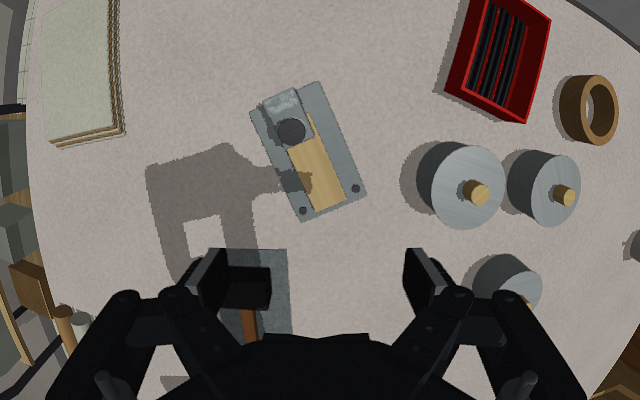

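```bash
python3 - <<'E'
from h import *
im,_=snap("scene","s43")
cv2.imwrite("pics/s43c.png",cv2.resize(im[70:380,160:460],None,fx=1.9,fy=1.9,interpolation=cv2.INTER_CUBIC))
E
```

```text
(no output)
```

View pics/s43c.png

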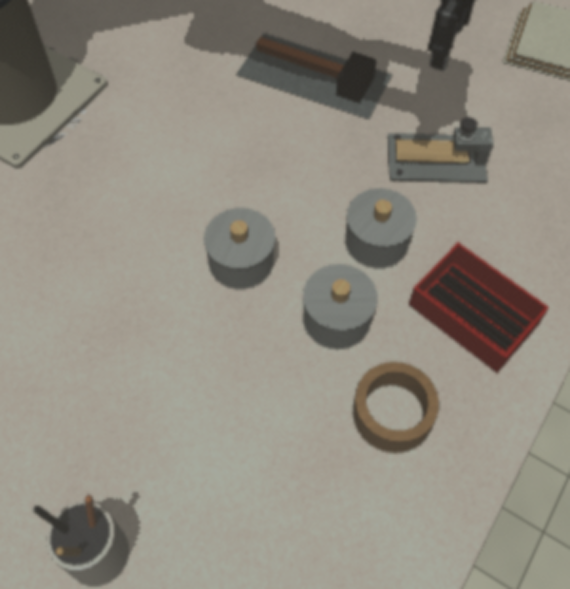

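All three tins are lidded and level, the tag is on the rail with its end under the pin, the mallet is on its pad, and the tape, pens and pot are untouched.

```bash
python3 -c "
from station import r
print(r.close_job(), r.read_state()['time'])"
```

```text
the job is handed in; nothing more can be done
the job is handed in; nothing more can be done
```

I handed the job in at about 60 s of the 210 s allowed, with every step done. The hand-in call gave no verdict.

- **Tins:** All three tins were present. Each holds one carton and has a lid. Each lid stopped at its expected seated height while I pushed down with 12–20 N, and the final scene picture shows all three level.
- **Tag and pin:** The tag lies flat along the rail with its end about 45 mm past the punch's origin, 10 mm beyond the pin point. I pressed the pin down with the mallet until the measured upward force reached 20 N. At that point it rose about 14 N over the last 1 mm, so I took the pin as fully down. It sprang back up and the tag stayed in place.
- **Mallet:** It is back flat on its pad, about 10 mm farther forward than where it started so the handle sits inside the edge. It had tilted slightly in the grip during the knock, but lay flat once released.
- **Bystanders:** I did not touch the tape, pens or pot.

One check disagreed. The automatic fit of the tag put it about 5 mm too far back, but its outline visibly missed the tag's real end, so I used the position read from the picture. I saw no grip slackening or knocked item during the run.

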